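# Vent a specimen transport canister

## Task

The lidded aluminium transport canister with the small brass valve on its lid lies on its side in the grey shipping insert: take it out and set it down upright, valve up, in the steel tray without dropping it, and let go. Then unscrew the tiny knurled lock nut on its valve all the way up to its stop (anticlockwise from above), press the freed valve pin fully down for a good second to let the pressure out, and let it spring back. Leave the canister standing in the tray and everything else where it is.

Things in the scene. Friction and masses are not known exactly. Their poses are not given: they have to be found in the camera images.
- canister_mid (a point): centre of the canister, on its axis, 58 mm from its foot. Plain aluminium cylinder, 56 mm diameter, flush over its whole 116 mm from foot to lid top, 0.45 kg, with a valve on the middle of the lid. x axis: from foot to valve (level at the start, straight up when it stands). It lies with this point 45 mm above the bench, 61 mm when it stands in the tray. Round: its turn about x does not matter
- nut_mid (a point): centre of the tiny knurled steel lock nut on the canister's valve: 11 mm diameter, 8 mm high, on the canister's axis, 144 mm from its foot when screwed down. x axis away from the foot. Below the nut a bare brass stem, 8.4 mm diameter, goes down to 121 mm from the foot, then a hexagon 20 mm across to the lid top at 116 mm. The 5 mm pin stands up through the nut
- nut (a joint): turn of the lock nut, rad: 0 screwed down, grows as it is unscrewed (anticlockwise seen from the valve end) up to the stop at 4.2 (two thirds of a turn, on a quick thread); starts between 0 and 0.4. It rises 0.75 mm per rad, is a little stiff (0.012 N m, too little to turn the standing canister), stays where it is left and never comes off the pin
- pin_tip (a point): the rounded top end of the valve pin: 5 mm diameter, on the canister's axis, 156 mm from the foot when up (8 mm above the top of the screwed-down nut, 5 mm above the fully unscrewed nut). x axis away from the foot
- pin (a joint): how far the pin is pushed in, m: 0 up, 0.003 fully down. A spring holds it up with 2.7 N, 5.4 N fully down. The nut rides on the pin and strikes the stem, so the pin goes down only as far as the nut has been raised; with the nut at its stop it goes fully down. Pushing it does not tip the standing canister
- tray: stainless steel instrument tray lined with a white pad, 180 mm (its x) by 280 mm (its y), rim 18 mm high, inner floor 3 mm above the bench; fixed. Origin: centre of its underside. A petri dish of 60 mm diameter and 15 mm height stands in its +y half, about 92 mm from the centre
- tray_spot (a point): point on the tray's inner floor in its free half, 40 mm to -y of the tray's centre: room to stand the canister, at least 85 mm to the rim on every side and about 100 mm to the petri dish
- insert: grey moulded shipping insert, 122 mm (its x) by 66 mm (its y); fixed. Origin: centre of its underside. The canister lies along its x, valve to +x and overhanging the end, on two V saddles (52 mm wide, up to 27 mm high) that touch it only below its axis: both its sides are free for the fingers along the whole length
- petri: closed clear petri dish, 60 mm diameter, 15 mm high, in the tray; origin at the centre of its underside; leave it
- plain_pot: shorter aluminium pot with a plain lid and no valve, 56 mm diameter, 94 mm high, standing upright; origin at the centre of its underside; leave it
- oil: small amber immersion-oil bottle, 30 mm diameter, 62 mm high; origin at the centre of its underside; leave it
- mailer: flat white slide mailer, 90 x 35 x 18 mm; origin at the centre of its underside; leave it
- tweezers: steel tweezers lying flat, 125 mm long, 7 mm high; origin at the centre of the underside; leave them
- beaker: glass beaker, 68 mm diameter, 85 mm high; origin at the centre of its underside; leave it
- dropper: white dropper bottle, 38 mm diameter, 90 mm high; origin at the centre of its underside; leave it
- slide_box: grey slide box, 100 x 85 x 33 mm; origin at the centre of its underside; leave it
Not all that is in view belongs to the job. Leave any pink or turquoise look-alike of the part that bears canister_mid alone.

How it is judged:
By the outcome, as a careful person would: the job done as asked, in the order asked, and still so for the second after the job is handed in, with the robot touching nothing.
It also fails if it takes over 72 s, if anything falls off the work surface, if the arm or the gripper's body presses on something with over 40 N, if the wrist force passes 120 N, or if a joint passes its speed limit or range.

## Robot

A 6-joint arm with a two-finger parallel gripper is mounted at the origin on the work surface. World frame = base frame: x ahead of the robot, y to its left, z up, the work surface at z = 0. Lengths are in mm, angles in rad, forces in N, time in s.
With the tool pointing down it reaches from about 275 to 1000 mm from the base axis. Payload 8.4 kg.
Tool frame: the origin (TCP) lies between the finger pads; the fingertips stand r.nose_length ahead of it and the grasp point (between the pads) lies 8 mm behind it (r.nose_length is the distance from the TCP to the fingertips, in mm); y points along the fingers, x is the direction in which the jaws open and shut, and the axes are right-handed (so a half turn about y gives the same grasp; the last joint's range is limited). The gripper opens to 85 mm and grips with 20 to 120 N. Pads are 22 mm wide; open, the fingers measure 114 mm over their backs; the gripper's body (76 mm by 85 mm) begins 54 mm behind the grasp point. The pads swing forward as they close: fully open they stand 13 mm farther back than shut.
Start: joints at [-1.242, 0.353, 1.633, -0, 1.155, -0.002], TCP at [202.998, -591.117, 242.281] pointing down, gripper open.
Joint ranges: [-2.63, 2.63], [-0.92, 2.1], [0.06, 2.66], [-1.3, 4.44], [0, 2.69], [-3.02, 3.02]. Speed limits (rad/s): [2.22, 2.22, 2.79, 3.14, 3.14, 3.14].

## Interface

Orientations are given as [roll, pitch, yaw] about the fixed x, y, z axes, in that order (R = Rz(yaw) Ry(pitch) Rx(roll)).
In Python, from rig import r, cams, order gives the robot as it stands. The module is installed in compiled form; this text tells all that it offers.
- The arm moves only by the shell command python3 -m crank 'ROWS' [FORCE]. ROWS is JSON, a list of rows, each a list of 7 numbers: the turn, a rotation vector about the tool's x, y, z in degrees, then the shift along the tool's x, y, z in cm, then the opening, from -1 (shut) to 1 (fully open). A call has exactly 10 rows; each row shifts and turns the pose as measured when the row begins, along the tool's axes as they then stand; what a row does not reach is not made up. A row lasts 1/12 s, in which the tool goes at most 41.7 mm and 7.16 degrees, less where a joint would pass 70% of its speed; a pose out of reach is approached as far as the arm can. A call with a gripper value outside its range is refused whole. The fingers move at their own pace and stop on an object; FORCE is the grip in N (left out, the last holds). Time passes only in rows, so rows that do not move let the fingers close, or fill a call up. It gives the time, the measured TCP pose, the force and the opening at its end, in the units of the state.
- r.sense(): the state, without advancing time (a new reading comes with each control period).
- cams.grab_frame(name): name is "scene" or "top" or "wrist"; returns the picture (400x640x3 uint8, blue, green, red); there is no depth.
- cams.camera_info(name): a dict with "intrinsics" (3x3 intrinsics, pixels), "view" (4x4, takes a point from world to camera coordinates); the wrist camera has in their place "hand_eye" (4x4, takes a point from camera to tool coordinates, whose origin is the TCP and whose axes are the tool frame's). Camera axes: x right, y up, looking along -z (the intrinsics and any distortion apply to the point x, -y, -z); pixel columns grow to the right and rows downward; lengths in mm; the calibration is good to about 2 mm. The wrist camera is an equidistant fisheye: a pixel r from the principal point sees the ray r / f radians off the axis. A picture is of the moment at which its call begins: read the wrist's pose just before it. camera_info takes no time and is no camera call.
- order.sign_off(): hands the job in, once; it reports no verdict.
The state is a dict: "clock": time; "qpos": joint angles; "qvel": joint speeds; "joint_efforts": joint torques, N m; "eef_pos": TCP position; "tcp_rot": TCP orientation; "contact_force": force on the tool from outside, world axes, zero at the start; "wrist_torque": the same for the moment, N m; "opening": opening from 0.0 (shut) to 1.0 (fully open).
Only numpy, scipy, OpenCV 4.12 (cv2) and the standard library are available. Lean on these libraries where they do the work, as an engineer would, in place of code of your own. Each camera call takes 0.05 s, during which the arm holds its last target.

## Working session

There is one attempt and no reset: what is moved stays moved. The work goes in short steps, Python scripts to look and compute and a shell command to move; the robot and the scene stay as the last step left them, time stands still between calls to the robot, and variables do not carry over. Pictures are saved under pics/ and viewed, and the job is handed in when it is done.

```bash
ls; mkdir -p pics; python3 - <<'E'
from rig import r,cams,order
import cv2,numpy as np
np.set_printoptions(precision=3,suppress=True)
print(r.sense(), r.nose_length)
for n in("scene","top","wrist"):
    cv2.imwrite(f"pics/{n}0.png",cams.grab_frame(n)); print(n,cams.camera_info(n))
E
```

```text
pics
{'clock': 0.0, 'qpos': array([-1.242,  0.354,  1.634,  0.   ,  1.155, -0.002]), 'qvel': array([-0.   ,  0.001,  0.001,  0.   , -0.   ,  0.002]), 'joint_efforts': array([ -0.001, -60.525, -34.207,   0.   ,   0.009,   0.   ]), 'eef_pos': array([ 202.85 , -590.677,  241.571]), 'tcp_rot': array([-1.571,  0.001, -1.24 ]), 'contact_force': array([ 0.19 ,  1.077, -0.819]), 'wrist_torque': array([-0.019,  0.009, -0.028]), 'opening': 1.0028712032551819} 11.0
scene {'intrinsics': array([[376.785,   0.   , 317.24 ],
       [  0.   , 376.785, 207.86 ],
       [  0.   ,   0.   ,   1.   ]]), 'view': array([[   -0.665,     0.747,     0.02 ,   279.842],
       [   -0.548,    -0.506,     0.666,   233.523],
       [    0.508,     0.432,     0.745, -1351.148],
       [    0.   ,     0.   ,     0.   ,     1.   ]])}
top {'intrinsics': array([[369.026,   0.   , 320.187],
       [  0.   , 369.026, 197.338],
       [  0.   ,   0.   ,   1.   ]]), 'view': array([[    0.022,    -1.   ,     0.02 ,     5.946],
       [    0.997,     0.023,     0.071,  -472.398],
       [   -0.072,     0.018,     0.997, -1291.615],
       [    0.   ,     0.   ,     0.   ,     1.   ]])}
wrist {'intrinsics': array([[309.707,   0.   , 318.709],
       [  0.   , 309.707, 200.155],
       [  0.   ,   0.   ,   1.   ]]), 'hand_eye': array([[   1.   ,   -0.   ,   -0.001,   -1.094],
       [  -0.001,    0.272,   -0.962, -131.718],
       [   0.001,    0.962,    0.272,   69.535],
       [   0.   ,    0.   ,    0.   ,    1.   ]])}
```

View pics/scene0.png

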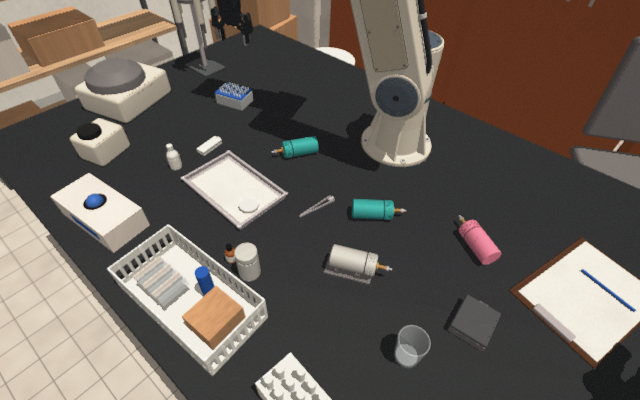

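View pics/top0.png

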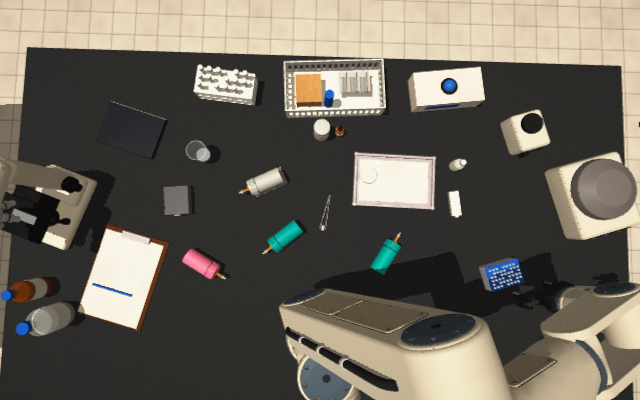

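View pics/wrist0.png

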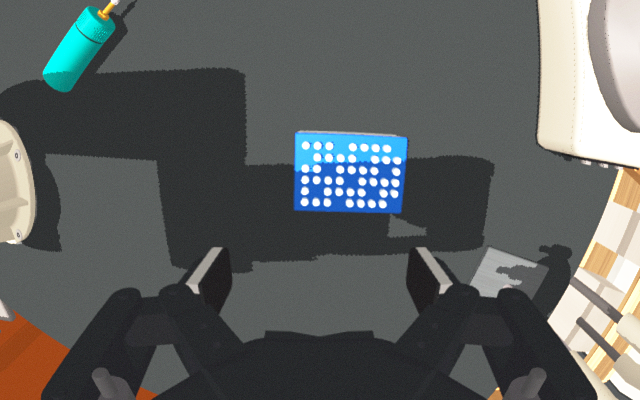

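```bash
cat > h.py <<'E'
import numpy as np,cv2
from scipy.spatial.transform import Rotation as Ro
from rig import r,cams,order
np.set_printoptions(precision=2,suppress=True)
def pose():
    s=r.sense(); return Ro.from_euler('xyz',s['tcp_rot']).as_matrix(),np.array(s['eef_pos']),s
def ray(n,uv,P=None):
    i=cams.camera_info(n);K=i['intrinsics'];x=(uv[0]-K[0,2])/K[0,0];y=(uv[1]-K[1,2])/K[1,1]
    if n=='wrist':
        th=np.hypot(x,y);k=np.sin(th)/th if th>0 else 1
        d=np.array([x*k,-y*k,-np.cos(th)]);H=i['hand_eye'];R,p=P
        return R@H[:3,3]+p,R@H[:3,:3]@d
    V=i['view'];d=np.array([x,-y,-1.]);return -V[:3,:3].T@V[:3,3],V[:3,:3].T@d
def onz(n,uv,z,P=None):
    o,d=ray(n,uv,P);return o+d*(z-o[2])/d[2]
def proj(n,X,P=None):
    i=cams.camera_info(n);K=i['intrinsics'];X=np.asarray(X,float)
    if n=='wrist':
        R,p=P;H=i['hand_eye'];c=H[:3,:3].T@(R.T@(X-p)-H[:3,3]);v=np.array([c[0],-c[1],-c[2]])
        th=np.arctan2(np.hypot(v[0],v[1]),v[2]);u=v[:2]/np.hypot(v[0],v[1])*th
    else:
        c=i['view'][:3,:3]@X+i['view'][:3,3];u=np.array([c[0],-c[1]])/-c[2]
    return K[:2,:2]@u+K[:2,2]
def crop(img,x,y,w,h,s,name):
    cv2.imwrite('pics/'+name,cv2.resize(img[y:y+h,x:x+w],None,fx=s,fy=s,interpolation=cv2.INTER_CUBIC))
E
python3 - <<'E'
import cv2
from h import crop
a=cv2.imread('pics/top0.png');b=cv2.imread('pics/scene0.png')
crop(a,225,150,80,60,10,'t1.png');crop(b,310,230,100,70,8,'s1.png');crop(a,340,140,110,80,7,'t2.png')
E
```

```text
(no output)
```

View pics/t1.png

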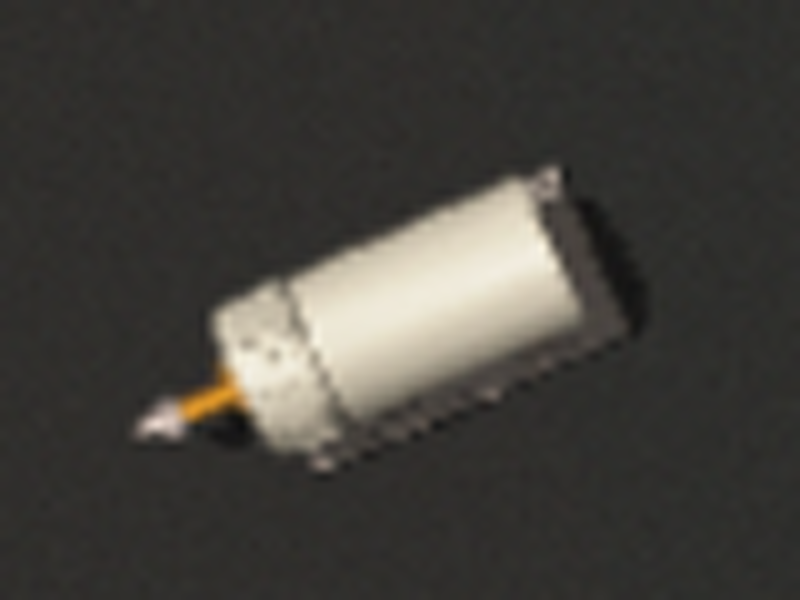

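View pics/s1.png

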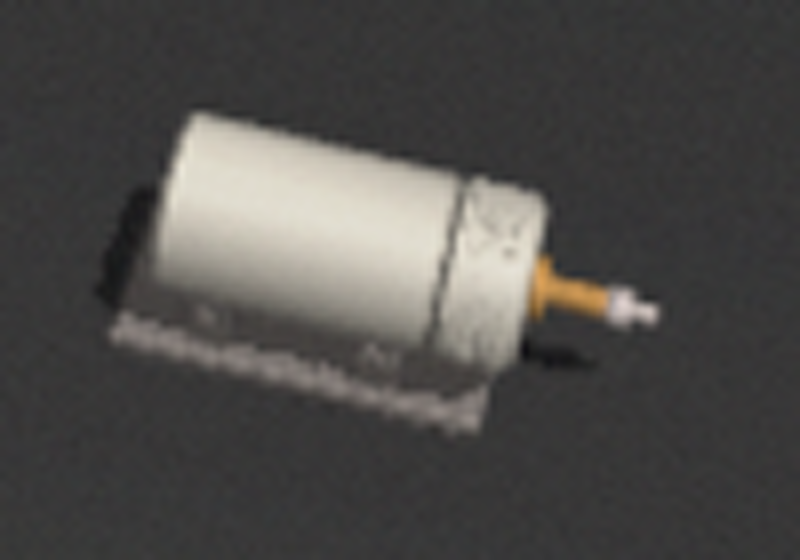

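View pics/t2.png

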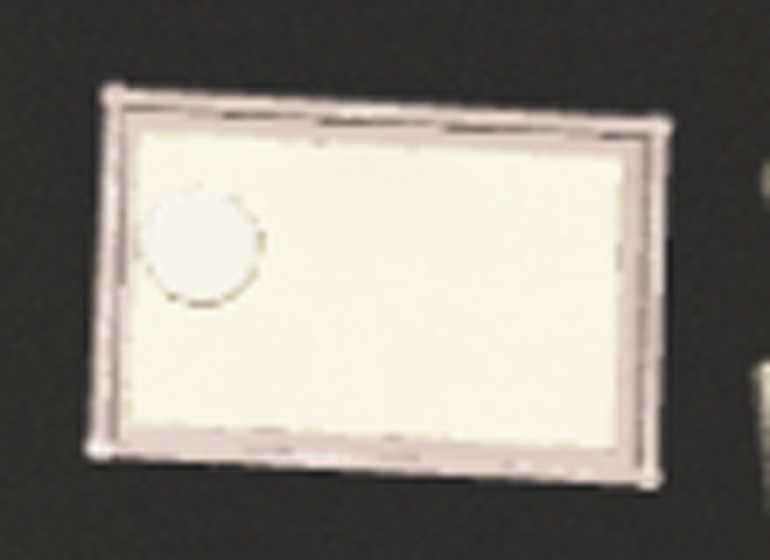

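```bash
cat > fit.py <<'E'
from h import *
from scipy.optimize import least_squares
def c(x0,y0,s,p): return np.array([x0+(p[0]+.5)/s-.5,y0+(p[1]+.5)/s-.5])
T=lambda p:c(225,150,10,p); S=lambda p:c(310,230,8,p)
obs={'top':[T((137,430)),T((213,315)),T((272,447)),T((525,178)),T((585,312))],
 'scene':[S((660,313)),S((545,195)),S((512,368)),S((200,113)),None]}
th=np.linspace(0,2*np.pi,180)
def model(n,q):
    m=np.array([q[0],q[1],45.]);d=np.array([np.cos(q[2]),np.sin(q[2]),0]);e=np.array([-d[1],d[0],0]);z=np.array([0,0,1.])
    out=[proj(n,m+98*d)]
    im=proj(n,m+58*d)-proj(n,m-58*d);nn=np.array([-im[1],im[0]])/np.hypot(*im)
    for L in(58,-58):
        C=np.array([proj(n,m+L*d+28*(np.cos(t)*e+np.sin(t)*z)) for t in th]);k=C@nn
        A,B=C[k.argmin()],C[k.argmax()]
        if A[1]>B[1]:A,B=B,A
        out+=[A,B]
    return out
def res(q,v=False):
    o=[]
    for n in obs:
        for a,b in zip(model(n,q),obs[n]):
            if b is not None:o.append(a-b)
    return np.array(o).ravel()
m0=onz('top',(262,181),45);t0=onz('top',(239,193),45)
q0=[m0[0],m0[1],np.arctan2(*(t0-m0)[:2][::-1])]
f=least_squares(res,q0,loss='soft_l1',diff_step=1e-4);print(q0,f.x,np.degrees(f.x[2]));print(res(f.x).reshape(-1,2))
t=lambda p:c(340,140,7,p)
cs=[onz('top',t(p),18) for p in((112,92),(665,124),(655,480),(97,450))]
b=cv2.imread('pics/scene0.png')
cen=np.mean(cs,0);print(np.array(cs)[:,:2],cen)
y=(cs[0]+cs[3]-cs[1]-cs[2]);y/=np.linalg.norm(y);print('spot',cen-40*y,y, 'len',[np.linalg.norm(cs[i]-cs[i-1]) for i in range(4)])
for X in cs+[cen-40*y]: print(proj('scene',X))
E
python3 fit.py
```

```text
Traceback (most recent call last):
  File "fit.py", line 26, in <module>
    f=least_squares(res,q0,loss='soft_l1',diff_step=1e-4);print(q0,f.x,np.degrees(f.x[2]));print(res(f.x).reshape(-1,2))
  File "fit.py", line 21, in res
    for a,b in zip(model(n,q),obs[n]):
                   ~~~~~^^^^^
  File "fit.py", line 13, in model
    C=np.array([proj(n,m+L*d+28*(np.cos(t)*e+np.sin(t)*z)) for t in th]);k=C@nn
                ~~~~^^^^^^^^^^^^^^^^^^^^^^^^^^^^^^^^^^^^^^
  File "h.py", line 17, in proj
    i=cams.camera_info(n);K=i['intrinsics'];X=np.asarray(X,float)
ValueError: time passes only in moves, steps and waits
```

```bash
sed -i 's/^def pose/INFO={n:cams.camera_info(n) for n in("scene","top","wrist")}\ndef pose/; s/i=cams.camera_info(n);/i=INFO[n];/' h.py; python3 fit.py
```

```text
[np.float64(522.1757438985353), np.float64(220.29653334487338), np.float64(2.0815528970145927)] [522.91 212.81   2.02] 115.59832238383292
[[-0.11 -0.15]
 [-0.52 -0.76]
 [ 0.44  0.79]
 [-0.92 -0.7 ]
 [-0.23  0.65]
 [-0.41 -0.1 ]
 [ 0.66 -0.12]
 [-0.16  0.05]
 [-0.65 -0.66]]
[[ 635.14 -106.4 ]
 [ 625.91 -390.95]
 [ 442.98 -385.81]
 [ 451.66 -101.58]] [ 538.92 -246.19   18.  ]
spot [ 537.66 -286.17   18.  ] [0.03 1.   0.  ] len [np.float64(183.53966817135293), np.float64(284.69715221357865), np.float64(183.00691960012543), np.float64(284.36347371647867)]
[238.62 225.14]
[181.63 176.08]
[228.18 149.58]
[285.89 191.7 ]
[225.   177.53]
```

```bash
cat > plan.py <<'E'
from h import *
from scipy.linalg import logm
import sys
def rotd(yaw_z,al):  # vertical tool with tool z at azimuth yaw_z deg, then turned al deg about tool x
    return (Ro.from_euler('xyz',[-90,0,yaw_z-90],degrees=True)*Ro.from_rotvec([np.radians(al),0,0])).as_matrix()
def plan(Rt,pt,N=None,P=None):
    if P is None:
        R,p,s=pose()
    else: R,p=P
    w=Ro.from_matrix(R.T@Rt).as_rotvec(degrees=True); t=R.T@(np.asarray(pt)-p)
    n0=max(np.linalg.norm(w)/7.0,np.linalg.norm(t)/41); N=N or int(np.ceil(n0))
    # rotate by step each row: shift c const solves sum_{k<N} Rs^k c = t ; (shift in axes at row start)
    st=Ro.from_rotvec(w/N,degrees=True).as_matrix(); M=np.zeros((3,3));A=np.eye(3)
    for k in range(N): M+=A;A=A@st
    c=np.linalg.solve(M,t)
    print('N',N,'turn/row',w/N,'shift/row cm',c/10,np.linalg.norm(c),'| total turn',w,'total shift tool cm',t/10)
E
python3 - <<'E'
from plan import *
R=rotd(115.6,0)
plan(R,[523-.432*15,213+.902*15,200]);
plan(R,[523-.432*15,213+.902*15,200],N=30)
for n,uv in dict(drop=(457,165),mail=(455,204),teal=(384,258),teal2=(399,235)).items(): print(n,onz('top',uv,40))
E
```

```text
N 22 turn/row [-0.   -4.39 -0.  ] shift/row cm [-0.31  0.19  4.48] 44.960905140149386 | total turn [ -0.05 -96.65  -0.05] total shift tool cm [-67.11   4.24  56.21]
N 30 turn/row [-0.   -3.22 -0.  ] shift/row cm [-0.19  0.14  3.29] 32.97505715862685 | total turn [ -0.05 -96.65  -0.05] total shift tool cm [-67.11   4.24  56.21]
drop [ 596.26 -463.33   40.  ]
mail [ 458.18 -455.65   40.  ]
teal [ 265.66 -207.88   40.  ]
teal2 [ 345.84 -259.37   40.  ]
```

```bash
python3 -m crank '[[0,-3.6,0,-0.2,0,3.6,1],[0,-3.6,0,-0.2,0,3.6,1],[0,-3.6,0,-0.2,0,3.6,1],[0,-3.6,0,-0.2,0,3.6,1],[0,-3.6,0,-0.2,0,3.6,1],[0,-3.6,0,-0.2,0,3.6,1],[0,-3.6,0,-0.2,0,3.6,1],[0,-3.6,0,-0.2,0,3.6,1],[0,-3.6,0,-0.2,0,3.6,1],[0,-3.6,0,-0.2,0,3.6,1]]' 60; python3 - <<'E'
from plan import *
R=rotd(115.6,0);print(pose())
plan(R,[523-.432*15,213+.902*15,200]);
E
```

```text
clock: 0.98
eef_pos: [485.3, -364.8, 238.3]
tcp_rot: [-1.572, 0.003, -0.595]
contact_force: [0.8, -0.6, -0.5]
opening: 1.002
(array([[ 0.83, -0.  ,  0.56],
       [-0.56,  0.  ,  0.83],
       [-0.  , -1.  , -0.  ]]), array([ 485.33, -364.77,  238.34]), {'clock': 0.9833, 'qpos': array([-0.65,  0.33,  1.67, -0.  ,  1.14, -0.05]), 'qvel': array([ 0.74, -0.04,  0.07,  0.  , -0.03, -0.05]), 'joint_efforts': array([ -6.31, -59.01, -33.21,  -0.04,   0.27,   0.08]), 'eef_pos': array([ 485.33, -364.77,  238.34]), 'tcp_rot': array([-1.57,  0.  , -0.6 ]), 'contact_force': array([ 0.78, -0.57, -0.55]), 'wrist_torque': array([ 0.  , -0.01,  0.03]), 'opening': 1.0020821173612677})
N 15 turn/row [-0.   -3.98 -0.01] shift/row cm [-0.23  0.26  4.12] 41.38840559626711 | total turn [ -0.05 -59.7   -0.2 ] total shift tool cm [-30.55   3.89  50.72]
```

```bash
python3 -m crank '[[0,-4,0,-0.2,0.2,3.9,1],[0,-4,0,-0.2,0.2,3.9,1],[0,-4,0,-0.2,0.2,3.9,1],[0,-4,0,-0.2,0.2,3.9,1],[0,-4,0,-0.2,0.2,3.9,1],[0,-4,0,-0.2,0.2,3.9,1],[0,-4,0,-0.2,0.2,3.9,1],[0,-4,0,-0.2,0.2,3.9,1],[0,-4,0,-0.2,0.2,3.9,1],[0,-4,0,-0.2,0.2,3.9,1]]'; python3 - <<'E'
from plan import *
R=rotd(115.6,0)
plan(R,[523-.432*15,213+.902*15,220]);
E
```

```text
clock: 1.82
eef_pos: [572.8, 26.3, 216.1]
tcp_rot: [-1.57, 0.001, 0.138]
contact_force: [1.1, 0.5, -0.8]
opening: 0.996
N 6 turn/row [-0.01 -2.95 -0.01] shift/row cm [-0.03 -0.06  3.48] 34.80507242911996 | total turn [ -0.04 -17.69  -0.06] total shift tool cm [-2.82 -0.38 20.61]
```

```bash
python3 -m crank '[[0,-3,0,0,0,3.4,1],[0,-3,0,0,0,3.4,1],[0,-3,0,0,0,3.4,1],[0,-3,0,0,0,3.4,1],[0,-3,0,0,0,3.4,1],[0,-2.5,0,-0.1,0,2.5,1],[0,0,0,0,0,0.3,1],[0,0,0,0,0,0,1],[0,0,0,0,0,0,1],[0,0,0,0,0,0,1]]'; python3 - <<'E'
from plan import *
R,p,s=pose();im=cams.grab_frame('wrist');cv2.imwrite('pics/w1.png',im);np.savez('w1.npz',R=R,p=p)
t=cams.grab_frame('top');crop(t,200,140,120,80,6,'t3.png')
plan(rotd(115.6,0),[523-.432*15,213+.902*15,220])
m=np.array([522.9,212.8,45]);d=np.array([-.432,.902,0])
for k in(-58,0,58,98): print(k,proj('wrist',m+k*d,(R,p)))
E
```

```text
clock: 2.65
eef_pos: [512.2, 231.9, 214.0]
tcp_rot: [-1.568, 0.003, 0.471]
contact_force: [-0.6, 0.3, -1.2]
opening: 1.004
N 1 turn/row [-0.17  1.32 -0.19] shift/row cm [ 0.14 -0.6  -0.63] 8.779164298968825 | total turn [-0.17  1.32 -0.19] total shift tool cm [ 0.14 -0.6  -0.63]
-58 [318.   258.31]
0 [319.36 206.9 ]
58 [320.86 149.81]
98 [321.92 108.79]
```

View pics/w1.png

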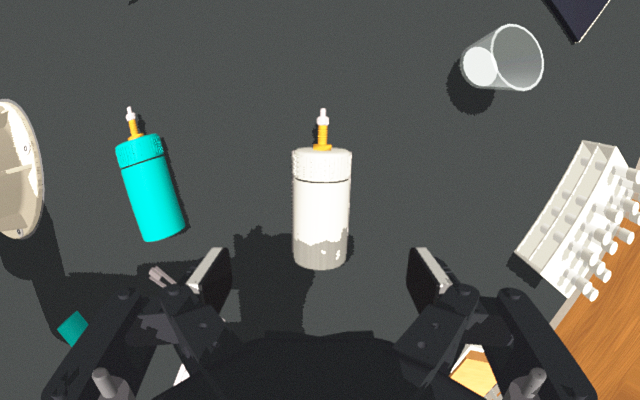

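```bash
python3 - <<'E'
from plan import *
R,p,s=pose()
m=np.array([523.3,213,0]);d=np.array([np.cos(np.radians(115.6)),np.sin(np.radians(115.6)),0]);Rt=rotd(115.6,-15)
T=m+13*d+[0,0,35]
print(Rt[:,1],T)
plan(Rt,T-85*Rt[:,1])
E
```

```text
[ 0.11 -0.23 -0.97] [517.68 224.72  35.  ]
N 3 turn/row [-5.06  0.45 -0.  ] shift/row cm [0.08 3.19 0.73] 32.71952324126487 | total turn [-15.17   1.34  -0.01] total shift tool cm [0.25 9.7  1.33]
```

```bash
python3 -m crank '[[-4,0.35,0,0.06,2.4,0.5,1],[-4,0.35,0,0.06,2.4,0.5,1],[-4,0.35,0,0.06,2.4,0.5,1],[-3,0.25,0,0.06,2.4,0.5,1],[0,0,0,0,0,0,1],[0,0,0,0,0,0,1],[0,0,0,0,0,0,1],[0,0,0,0,0,0,1],[0,0,0,0,0,0,1],[0,0,0,0,0,0,1]]'; cat > pg.py <<'E'
from plan import *
m=np.array([523.3,213,0]);d=np.array([np.cos(np.radians(115.6)),np.sin(np.radians(115.6)),0]);Rt=rotd(115.6,-15)
T=m+13*d+[0,0,35]
plan(Rt,T)
E
python3 pg.py
```

```text
clock: 3.58
eef_pos: [519.1, 235.1, 120.8]
tcp_rot: [-1.835, -0.013, 0.432]
contact_force: [-0.3, -0.6, 0.8]
opening: 1.001
N 3 turn/row [ 0.04 -0.34  0.16] shift/row cm [-0.22  2.84  0.46] 28.81544496018663 | total turn [ 0.13 -1.02  0.48] total shift tool cm [-0.68  8.51  1.38]
```

```bash
python3 -m crank '[[0,-0.5,0.25,-0.35,0,0.7,1],[0,-0.5,0.25,-0.35,0,0.7,1],[0,0,0,0,1.5,0,1],[0,0,0,0,1.5,0,1],[0,0,0,0,1.5,0,1],[0,0,0,0,1.5,0,1],[0,0,0,0,1.5,0,1],[0,0,0,0,1,0,1],[0,0,0,0,0,0,1],[0,0,0,0,0,0,1]]'; python3 pg.py
```

```text
clock: 4.42
eef_pos: [516.4, 229.0, 36.5]
tcp_rot: [-1.831, -0.006, 0.45]
contact_force: [-0.4, 1.1, 0.1]
opening: 0.999
N 1 turn/row [-0.11  0.09  0.38] shift/row cm [-0.07  0.26 -0.39] 4.714775368253985 | total turn [-0.11  0.09  0.38] total shift tool cm [-0.07  0.26 -0.39]
```

```bash
python3 -m crank '[[0,0,0.4,-0.05,0.2,-0.2,1],[0,0,0,0,0,0,0],[0,0,0,0,0,0,-0.5],[0,0,0,0,0,0,-1],[0,0,0,0,0,0,-1],[0,0,0,0,0,0,-1],[0,0,0,0,0,0,-1],[0,0,0,0,0,0,-1],[0,0,0,0,0,0,-1],[0,0,0,0,0,0,-1]]' 60; python3 - <<'E'
from plan import *
R,p,s=pose();im=cams.grab_frame('wrist');cv2.imwrite('pics/w2.png',im);print(p,s['contact_force'],s['opening'])
E
```

```text
clock: 5.25
eef_pos: [516.2, 227.5, 37.7]
tcp_rot: [-1.83, 0.001, 0.448]
contact_force: [-0.1, -0.6, -3.1]
opening: 0.637
[516.17 227.53  37.66] [-0.06 -0.62 -3.06] 0.6373647844908542
```

View pics/w2.png

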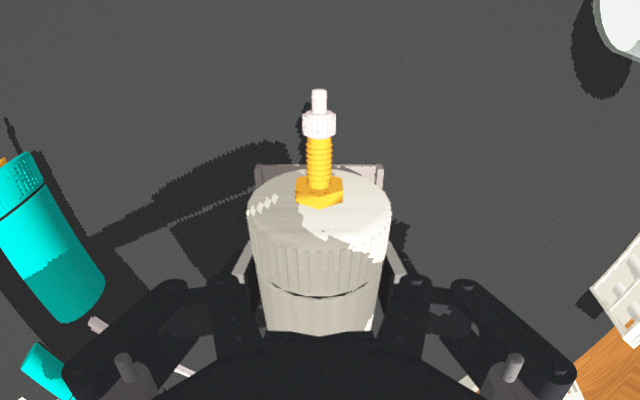

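```bash
python3 -m crank '[[0,0,0,0,-0.6,-0.15,-1],[0,0,0,0,-1.4,-0.38,-1],[0,0,0,0,-1.9,-0.5,-1],[0,0,0,0,-1.9,-0.5,-1],[0,0,0,0,-1.9,-0.5,-1],[0,0,0,0,-1.9,-0.5,-1],[2,0,0,0,-1.9,-0.5,-1],[4,0,0,0,-1.9,-0.5,-1],[5,0,0,0,-1.6,-0.2,-1],[5,0,0,0,-1,0,-1]]'; python3 - <<'E'
from plan import *
R,p,s=pose();print(p,s['contact_force'],s['opening'],s['qpos'])
plan(rotd(115.6,75),[505,240,215])
E
```

```text
clock: 6.13
eef_pos: [510.2, 229.6, 208.0]
tcp_rot: [-1.541, 0.012, 0.455]
contact_force: [0.2, -0.1, -6.1]
opening: 0.638
[510.22 229.58 207.98] [ 0.2  -0.08 -6.11] 0.6379915184918405 [ 0.4   0.29  1.8   0.03  1.06 -0.07]
N 11 turn/row [ 6.66 -0.01 -0.08] shift/row cm [-0.    0.01  0.13] 1.3248796394645037 | total turn [73.3  -0.08 -0.86] total shift tool cm [-0.02 -0.67  1.19]
```

```bash
python3 -m crank '[[4,0,0,0,0,0,-1],[6,0,0,0,0,0.1,-1],[6,0,0,0,0,0.1,-1],[6,0,0,0,0,0.1,-1],[6,0,0,0,0,0.1,-1],[6,0,0,0,0,0.1,-1],[6,0,0,0,0,0.1,-1],[6,0,0,0,0,0.1,-1],[6,0,0,0,0,0.1,-1],[6,0,0,0,0,0.1,-1]]'; python3 - <<'E'
from plan import *
R,p,s=pose();print(p,s['contact_force'],s['opening'],s['qpos'])
plan(rotd(115.6,75),[505,240,215])
plan(rotd(30,75),[538,-286,215])
E
```

```text
clock: 6.97
eef_pos: [512.5, 234.7, 227.4]
tcp_rot: [-0.491, -0.023, 0.459]
contact_force: [-0.7, 0.4, -6.7]
opening: 0.636
[512.46 234.69 227.4 ] [-0.65  0.45 -6.66] 0.6356784205795426 [-0.05  0.6   1.73  0.89  1.55 -0.9 ]
N 2 turn/row [ 6.56  0.75 -0.09] shift/row cm [-0.23  0.63 -0.39] 7.718362198434495 | total turn [13.11  1.51 -0.18] total shift tool cm [-0.46  1.29 -0.7 ]
N 13 turn/row [ 0.73  2.52 -6.15] shift/row cm [ 1.23 -3.88 -1.72] 44.19892669303988 | total turn [  9.53  32.77 -80.  ] total shift tool cm [-20.82 -41.8  -23.2 ]
```

```bash
python3 -m crank '[[5,0,0,0,0,0,-1],[5,0,0,0,0,0,-1],[3,0.7,-1.5,0,-0.5,0,-1],[0,1,-3,0.3,-1.5,-0.5,-1],[0,1,-4,0.7,-2.4,-0.7,-1],[0,1,-4,0.7,-2.4,-0.7,-1],[0,1,-4,0.7,-2.4,-0.7,-1],[0,1,-4,0.7,-2.4,-0.7,-1],[0,1,-4,0.7,-2.4,-0.7,-1],[0,1,-4,0.7,-2.4,-0.7,-1]]'; python3 - <<'E'
from plan import *
R,p,s=pose();print(R,p,s['contact_force'],s['opening'],s['qpos'])
plan(rotd(30,75),[538,-286,215])
E
```

```text
clock: 7.8
eef_pos: [597.4, 71.6, 215.7]
tcp_rot: [-0.254, -0.019, -0.069]
contact_force: [0.1, 0.7, -6.2]
opening: 0.64
[[ 1.    0.07 -0.  ]
 [-0.07  0.97  0.25]
 [ 0.02 -0.25  0.97]] [597.37  71.61 215.69] [ 0.13  0.71 -6.15] 0.6396018139614632 [-0.41  0.71  1.78  1.15  1.57 -0.98]
N 9 turn/row [-0.11  1.69 -5.99] shift/row cm [ 1.39 -3.82 -1.02] 41.909931728061935 | total turn [ -0.96  15.25 -53.94] total shift tool cm [ -3.46 -34.93  -9.06]
```

```bash
python3 -m crank '[[0,1.3,-4.4,1,-3,-0.8,-1],[0,1.3,-4.4,1,-3,-0.8,-1],[0,1.3,-4.4,1,-3,-0.8,-1],[0,1.3,-4.4,1,-3,-0.8,-1],[0,1.3,-4.4,1,-3,-0.8,-1],[0,1.3,-4.4,1,-3,-0.8,-1],[0,1.3,-4.4,1,-3,-0.8,-1],[0,1.3,-4.4,1,-3,-0.8,-1],[0,1.3,-4.4,1,-3,-0.8,-1],[0,1.3,-4.4,1,-3,-0.8,-1]]'; python3 - <<'E'
from plan import *
R,p,s=pose();print(R,p,s['contact_force'],s['opening'],s['qpos'])
plan(rotd(30,75),[538,-286,150])
E
```

```text
clock: 8.63
eef_pos: [555.8, -262.7, 213.6]
tcp_rot: [-0.265, -0.011, -0.905]
contact_force: [-0.3, -0.0, -5.2]
opening: 0.633
[[ 0.62  0.76  0.2 ]
 [-0.79  0.59  0.17]
 [ 0.01 -0.26  0.96]] [ 555.78 -262.72  213.58] [-0.27 -0.02 -5.2 ] 0.6333585172411944 [-0.99  0.64  1.94  1.36  1.39 -1.01]
N 2 turn/row [ 0.08  1.37 -3.85] shift/row cm [ 0.39 -0.53 -3.44] 35.009345311496176 | total turn [ 0.15  2.73 -7.71] total shift tool cm [ 0.66 -1.07 -6.89]
```

```bash
cat > pp.py <<'E'
from plan import *
Rg=Ro.from_euler('xyz',[-1.83,.001,.448]).as_matrix();mt=Rg.T@(np.array([523.3,213,45])-[516.17,227.53,37.66])
dt=Rg.T@d if 0 else Rg.T@np.array([np.cos(np.radians(115.6)),np.sin(np.radians(115.6)),0])
E
python3 - <<'E'
from pp import *
R,p,s=pose();print('mid tool',mt,'axis tool',dt,'now mid',R@mt+p,'axis now',R@dt)
Rt=rotd(30,75);
# exact upright: align dt to Z
Ra=Ro.align_vectors([[0,0,1]],[Rt@dt])[0].as_matrix()@Rt
print(Ra@dt)
for z in(110,):
  plan(Ra,np.array([538,-286,z])-Ra@mt)
E
```

```text
mid tool [  0.13  -2.95 -17.53] axis tool [ 0.   -0.26  0.97] now mid [ 550.12 -267.55  197.45] axis now [-0.    0.01  1.  ]
[-0.  0.  1.]
N 3 turn/row [ 0.1   0.89 -2.58] shift/row cm [ 0.28  0.09 -2.99] 30.095559802590497 | total turn [ 0.29  2.66 -7.73] total shift tool cm [ 0.73  0.26 -9.  ]
```

```bash
python3 -m crank '[[0,0.5,-1.5,0.14,0.05,-1.8,-1],[0,0.5,-1.5,0.14,0.05,-1.8,-1],[0,0.5,-1.5,0.14,0.05,-1.8,-1],[0,0.5,-1.5,0.14,0.05,-1.8,-1],[0,0.5,-1.5,0.14,0.05,-1.2,-1],[0,0,0,0,0,-0.4,-1],[0,0,0,0,0,0,-1],[0,0,0,0,0,0,-1],[0,0,0,0,0,0,-1],[0,0,0,0,0,0,-1]]'; python3 - <<'E'
from pp import *
R,p,s=pose();print('now mid',R@mt+p,'axis now',R@dt,s['contact_force'])
Rt=rotd(30,75);Ra=Ro.align_vectors([[0,0,1]],[Rt@dt])[0].as_matrix()@Rt
plan(Ra,np.array([538,-286,61])-Ra@mt)
a=cams.grab_frame('scene');crop(a,160,90,160,120,5,'s4.png')
a=cams.grab_frame('top');crop(a,330,110,160,120,5,'t4.png')
E
```

```text
clock: 9.47
eef_pos: [539.1, -293.2, 126.4]
tcp_rot: [-0.277, -0.02, -1.059]
contact_force: [-0.4, -0.0, -4.7]
opening: 0.639
now mid [ 532.71 -297.32  110.35] axis now [0.01 0.03 1.  ] [-0.39 -0.02 -4.67]
N 2 turn/row [0.51 0.44 0.47] shift/row cm [-0.39  1.14 -2.23] 25.34058112806636 | total turn [1.03 0.88 0.95] total shift tool cm [-0.81  2.29 -4.45]
```

View pics/s4.png

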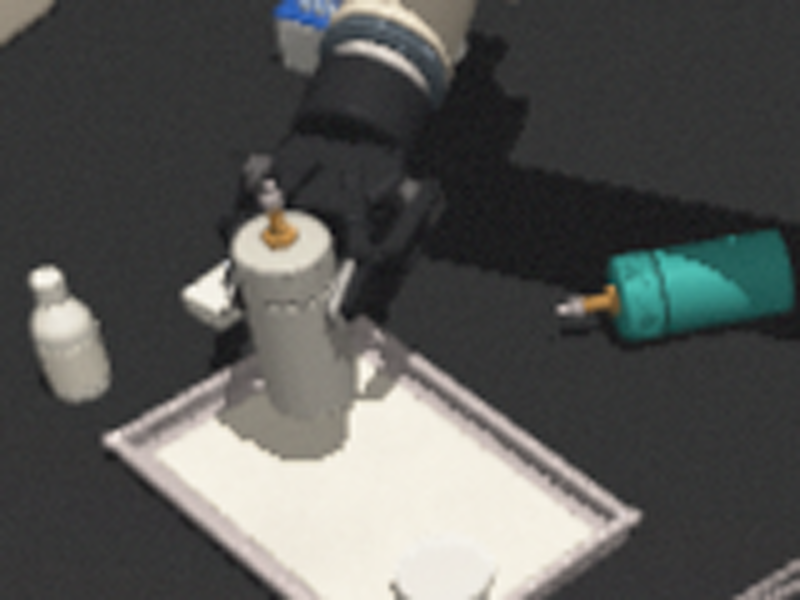

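View pics/t4.png

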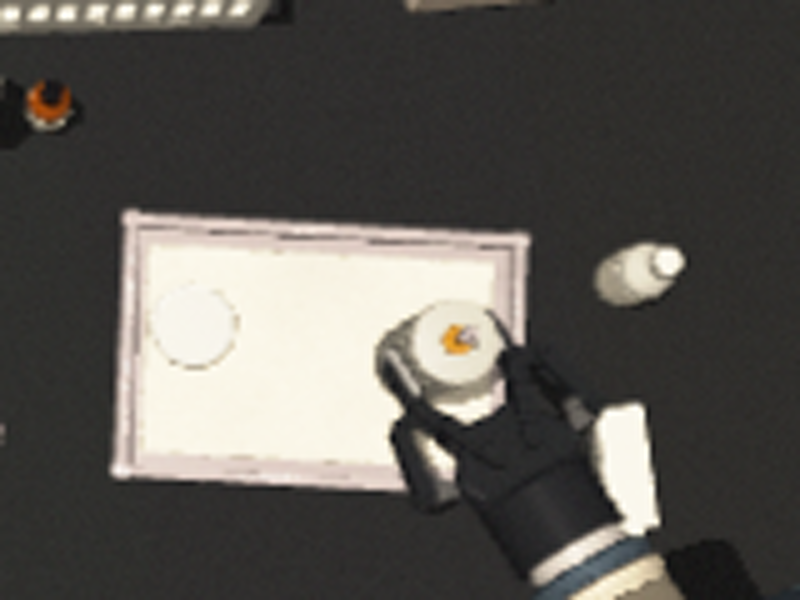

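```bash
python3 -m crank '[[0.5,0.4,0.5,-0.3,0.5,-0.5,-1],[0.5,0.4,0.5,-0.3,0.5,-0.6,-1],[0,0,0,-0.1,0.3,-0.8,-1],[0,0,0,0,0.25,-0.8,-1],[0,0,0,0,0.2,-0.8,-1],[0,0,0,0,0.1,-0.4,-1],[0,0,0,0,0,0,-1],[0,0,0,0,0,0,-1],[0,0,0,0,0,0,-1],[0,0,0,0,0,0,-1]]'; cat > st.py <<'E'
from pp import *
R,p,s=pose();print('now mid',R@mt+p,'axis now',R@dt,s['contact_force'],s['wrist_torque'])
Rt=rotd(30,75);Ra=Ro.align_vectors([[0,0,1]],[Rt@dt])[0].as_matrix()@Rt
plan(Ra,np.array([538,-286,61])-Ra@mt); print(R)
E
python3 st.py
```

```text
clock: 10.4
eef_pos: [543.5, -282.2, 78.6]
tcp_rot: [-0.258, -0.0, -1.044]
contact_force: [0.7, -0.2, -5.1]
opening: 0.637
now mid [ 537.2  -285.99   62.39] axis now [-0. -0.  1.] [ 0.74 -0.19 -5.13] [-0.67  1.07  0.04]
N 1 turn/row [-0.06  0.01 -0.2 ] shift/row cm [ 0.04  0.1  -0.12] 1.6240375906767666 | total turn [-0.06  0.01 -0.2 ] total shift tool cm [ 0.04  0.1  -0.12]
[[ 0.5   0.84  0.22]
 [-0.86  0.49  0.13]
 [ 0.   -0.26  0.97]]
```

```bash
python3 -m crank '[[0,0,0,0,0.02,-0.08,-1],[0,0,0,0,0.01,-0.03,-1],[0,0,0,0,0,0,-1],[0,0,0,0,0.01,-0.03,-1],[0,0,0,0,0,0,-1],[0,0,0,0,0.01,-0.03,-1],[0,0,0,0,0,0,-1],[0,0,0,0,0,0,-1],[0,0,0,0,0,0,-1],[0,0,0,0,0,0,-1]]'; python3 st.py
```

```text
clock: 11.23
eef_pos: [543.8, -282.9, 78.4]
tcp_rot: [-0.258, -0.003, -1.044]
contact_force: [-0.0, -0.5, -5.6]
opening: 0.637
now mid [ 537.59 -286.76   62.22] axis now [-0.  0.  1.] [-0.03 -0.49 -5.6 ] [-0.63  1.03  0.03]
N 1 turn/row [-0.09  0.17 -0.13] shift/row cm [-0.04  0.1  -0.1 ] 1.501966894384212 | total turn [-0.09  0.17 -0.13] total shift tool cm [-0.04  0.1  -0.1 ]
[[ 0.5   0.84  0.22]
 [-0.86  0.49  0.13]
 [ 0.   -0.25  0.97]]
```

```bash
python3 -m crank '[[0,0,0,0,0.05,-0.2,-1],[0,0,0,0,0,0,-1],[0,0,0,0,0,0,-1],[0,0,0,0,0,0,-1],[0,0,0,0,0,0,-1],[0,0,0,0,0,0,-1],[0,0,0,0,0,0,-1],[0,0,0,0,0,0,-1],[0,0,0,0,0,0,-1],[0,0,0,0,0,0,-1]]'; python3 st.py
```

```text
clock: 12.07
eef_pos: [544.2, -283.0, 77.3]
tcp_rot: [-0.255, -0.004, -1.044]
contact_force: [0.5, -0.6, -3.5]
opening: 0.639
now mid [ 537.96 -286.85   61.04] axis now [-0.  0.  1.] [ 0.51 -0.62 -3.47] [-0.48  0.88 -0.05]
N 1 turn/row [-0.23  0.2  -0.12] shift/row cm [-0.07  0.05  0.01] 0.8412294170326076 | total turn [-0.23  0.2  -0.12] total shift tool cm [-0.07  0.05  0.01]
[[ 0.5   0.84  0.22]
 [-0.86  0.49  0.13]
 [ 0.   -0.25  0.97]]
```

Contact begins (force down from 5.6 to 3.5 N). A bit more.

```bash
python3 -m crank '[[0,0,0,0,0.04,-0.15,-1],[0,0,0,0,0,0,-1],[0,0,0,0,0,0,-1],[0,0,0,0,0,0,-1],[0,0,0,0,0,0,-1],[0,0,0,0,0,0,-1],[0,0,0,0,0,0,-1],[0,0,0,0,0,0,-1],[0,0,0,0,0,0,-1],[0,0,0,0,0,0,-1]]'; python3 st.py
```

```text
clock: 12.9
eef_pos: [544.5, -282.9, 77.3]
tcp_rot: [-0.251, -0.005, -1.044]
contact_force: [0.6, 0.6, -2.0]
opening: 0.636
now mid [ 538.37 -286.73   61.07] axis now [-0.01 -0.    1.  ] [ 0.55  0.58 -2.  ] [-0.36  0.67 -0.  ]
N 1 turn/row [-0.44  0.24 -0.13] shift/row cm [-0.07  0.02 -0.01] 0.7648290468766068 | total turn [-0.44  0.24 -0.13] total shift tool cm [-0.07  0.02 -0.01]
[[ 0.5   0.84  0.21]
 [-0.86  0.49  0.13]
 [ 0.   -0.25  0.97]]
```

```bash
python3 -m crank '[[0,0,0,0,0,0,0.35],[0,0,0,0,0,0,0.5],[0,0,0,0,0,0,0.7],[0,0,0,0,0,0,1],[0,0,0,0,0,0,1],[0,0,0,0,0,0,1],[0,0,0,0,0,0,1],[0,0,0,0,-1,0,1],[0,0,0,0,-1,0,1],[0,0,0,0,-1,0,1]]'; python3 - <<'E'
from pp import *
R,p,s=pose();print(p,s['contact_force'])
a=cams.grab_frame('wrist');cv2.imwrite('pics/w5.png',a)
E
```

```text
clock: 13.73
eef_pos: [518.7, -297.4, 86.1]
tcp_rot: [-0.249, -0.005, -1.041]
contact_force: [-0.4, -0.3, 0.6]
opening: 1.004
[ 518.66 -297.41   86.14] [-0.42 -0.29  0.58]
```

View pics/w5.png

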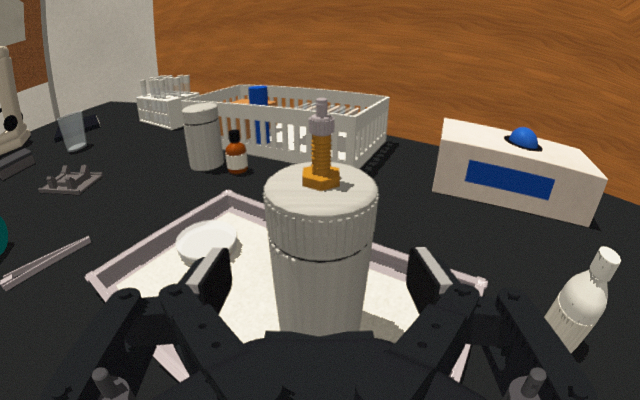

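```bash
python3 -m crank '[[0,0,0,0,-2.5,0,1],[0,0,0,0,-2.5,0,1],[0,0,0,0,-2.5,0,1],[0,0,0,0,-2,1.5,1],[0,0,0,0,-1,3,1],[0,0,0,0,0,3.5,1],[0,0,0,0,0,3.5,1],[-5,0,0,0,0,3.5,1],[-6,0,0,0,0,3.5,1],[-6,0,0,0,0,3,1]]'; python3 - <<'E'
from pp import *
R,p,s=pose();print(p,s['contact_force'],s['qpos'])
plan(rotd(-59,0),[538,-287,260])
plan(rotd(30,0),[538,-287,260])
E
```

```text
clock: 14.62
eef_pos: [470.0, -326.8, 318.2]
tcp_rot: [-0.554, 0.012, -1.064]
contact_force: [0.6, 0.6, -0.6]
opening: 0.999
[ 470.01 -326.82  318.15] [ 0.64  0.58 -0.62] [-1.12  0.28  1.94  1.08  1.29 -0.59]
N 15 turn/row [-3.03  5.29 -2.99] shift/row cm [-0.27  0.61  0.15] 6.855897973631933 | total turn [-45.42  79.38 -44.88] total shift tool cm [-0.11  9.76 -0.8 ]
N 9 turn/row [-6.47 -0.13 -0.02] shift/row cm [-0.01  1.06  0.41] 11.358633393847478 | total turn [-58.25  -1.21  -0.16] total shift tool cm [-0.11  9.76 -0.8 ]
```

```bash
python3 -m crank '[[-3,5.3,-3,-0.2,0.5,0.2,1],[-3,5.3,-3,-0.2,0.5,0.2,1],[-3,5.3,-3,-0.2,0.5,0.2,1],[-3,5.3,-3,-0.2,0.5,0.2,1],[-3,5.3,-3,-0.2,0.5,0.2,1],[-3,5.3,-3,-0.2,0.5,0.2,1],[-3,5.3,-3,-0.2,0.5,0.2,1],[-3,5.3,-3,-0.2,0.5,0.2,1],[-3,5.3,-3,-0.2,0.5,0.2,1],[-3,5.3,-3,-0.2,0.5,0.2,1]]'; python3 - <<'E'
from pp import *
R,p,s=pose();print(p,s['contact_force'],s['qpos'])
plan(rotd(-59,0),[538,-287,260])
E
```

```text
clock: 15.45
eef_pos: [505.7, -306.9, 316.7]
tcp_rot: [-1.163, 0.19, -2.012]
contact_force: [-0.2, -0.2, 0.7]
opening: 0.996
[ 505.75 -306.88  316.66] [-0.15 -0.22  0.68] [-0.7   0.07  1.9   0.37  0.85  1.15]
N 6 turn/row [-3.23  5.16 -2.87] shift/row cm [-0.46  1.04 -0.02] 11.401865290365972 | total turn [-19.4   30.96 -17.22] total shift tool cm [-2.05  6.48 -0.54]
```

```bash
python3 -m crank '[[-3.2,5.1,-2.9,-0.4,0.8,0,1],[-3.2,5.1,-2.9,-0.4,0.8,0,1],[-3.2,5.1,-2.9,-0.4,0.8,0,0.5],[-3.2,5.1,-2.9,-0.4,0.8,0,0],[-3.2,5.1,-2.9,-0.4,0.8,0,-0.4],[-2,3.5,-2,-0.4,0.8,0,-0.4],[0,0,0,0,0,0,-0.4],[0,0,0,0,0,0,-0.4],[0,0,0,0,0,0,-0.4],[0,0,0,0,0,0,-0.4]]' 30; python3 - <<'E'
from pp import *
R,p,s=pose();print(R,p,s['contact_force'],s['qpos'],s['opening'])
plan(rotd(-59,0),[538,-287,260])
im=cams.grab_frame('wrist');cv2.imwrite('pics/w6.png',im)
a=cams.grab_frame('scene');crop(a,160,90,160,120,5,'s6.png')
for z in(61+58,61+98):print(proj('wrist',[538,-286.8,z],(R,p)),proj('scene',[538,-286.8,z]))
E
```

```text
clock: 16.28
eef_pos: [527.2, -294.4, 276.0]
tcp_rot: [-1.541, 0.003, -2.58]
contact_force: [0.7, 0.4, -0.8]
opening: 0.302
[[-0.85  0.02  0.53]
 [-0.53 -0.02 -0.85]
 [-0.   -1.    0.03]] [ 527.17 -294.41  276.04] [ 0.7   0.42 -0.84] [-0.51  0.28  1.66 -0.01  1.17  2.08] 0.3018409274427023
N 1 turn/row [-1.7   1.15 -0.21] shift/row cm [-1.31  1.61 -0.1 ] 20.71664141675104 | total turn [-1.7   1.15 -0.21] total shift tool cm [-1.31  1.61 -0.1 ]
[306.36 192.14] [219.23 152.65]
[304.37 202.52] [216.81 141.86]
```

View pics/w6.png

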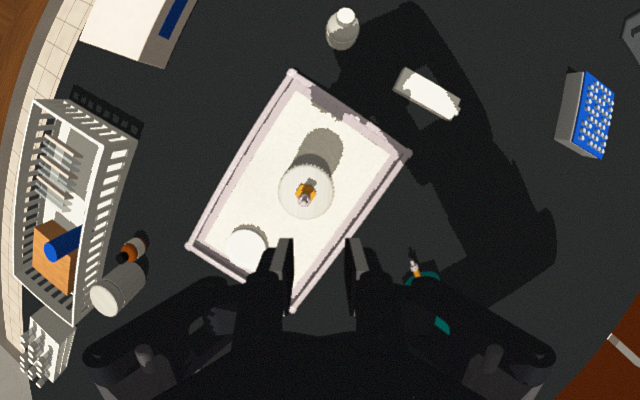

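View pics/s6.png

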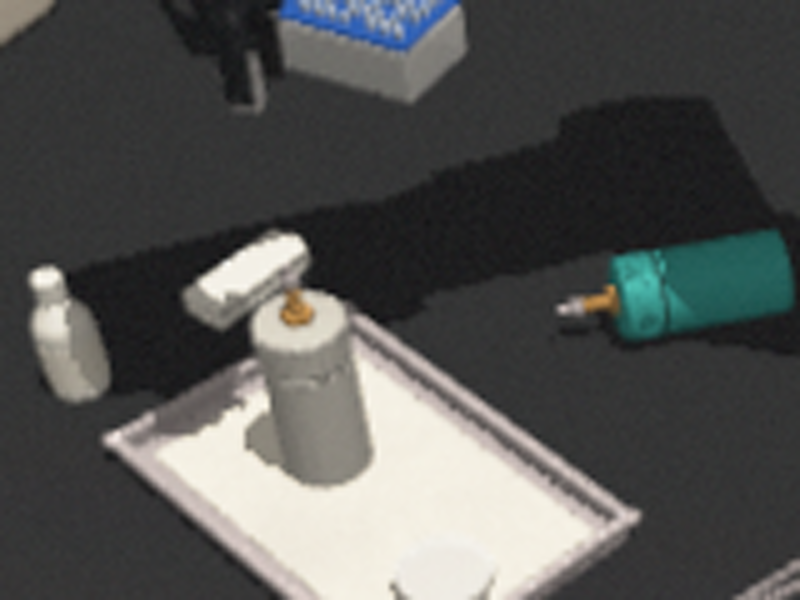

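```bash
python3 - <<'E'
from h import *
a=cv2.imread('pics/w6.png');crop(a,265,150,80,80,8,'w6z.png')
E
```

```text
(no output)
```

View pics/w6z.png

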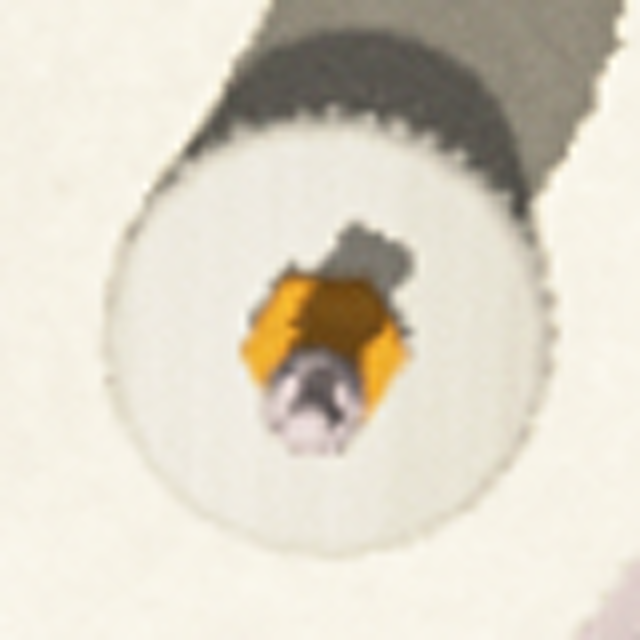

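```bash
python3 - <<'E'
from plan import *
R=Ro.from_euler('xyz',[-1.541,.003,-2.58]).as_matrix();p=np.array([527.17,-294.41,276.04])
print(onz('wrist',(306,191.8),119,(R,p)),onz('wrist',(303.7,203.7),159,(R,p)))
plan(rotd(-59,0),[538,-287,185],N=6)
E
```

```text
[ 538.43 -286.94  119.  ] [ 537.9  -285.66  159.  ]
N 6 turn/row [-0.29  0.19 -0.04] shift/row cm [-0.22  1.52 -0.04] 15.383043221598303 | total turn [-1.72  1.12 -0.21] total shift tool cm [-1.28  9.13 -0.33]
```

```bash
python3 -m crank '[[-0.3,0.2,0,-0.23,1.5,0,-0.4],[-0.3,0.2,0,-0.23,1.5,0,-0.4],[-0.3,0.2,0,-0.23,1.5,0,-0.4],[-0.3,0.2,0,-0.23,1.5,0,-0.4],[-0.3,0.2,0,-0.23,1.5,0,-0.4],[-0.3,0.2,0,-0.23,1.2,0,-0.4],[0,0,0,0,0,0,-0.4],[0,0,0,0,0,0,-0.4],[0,0,0,0,0,0,-0.4],[0,0,0,0,0,0,-0.4]]' 30; cat > look.py <<'E'
import sys
from plan import *
R,p,s=pose();print(s['clock'],p,s['tcp_rot'],s['contact_force'],s['wrist_torque'],'q6',s['qpos'][5],s['opening'])
im=cams.grab_frame('wrist');c=[float(v) for v in sys.argv[2:5]]
u=proj('wrist',c,(R,p));print('pred',u)
x=int(np.clip(u[0]-50,0,540));y=int(np.clip(u[1]-40,0,320));crop(im,x,y,100,80,7,sys.argv[1]);print('crop',x,y)
E
python3 look.py w7.png 538 -286.8 147; python3 -c "
from plan import *
plan(rotd(-59,0),[538,-286.8,146])"
```

```text
clock: 17.22
eef_pos: [538.0, -287.9, 179.9]
tcp_rot: [-1.575, 0.005, -2.605]
contact_force: [0.8, -0.2, -1.0]
opening: 0.302
17.2167 [ 538.04 -287.86  179.88] [-1.58  0.   -2.6 ] [ 0.85 -0.2  -1.04] [ 0.06  0.02 -0.01] q6 2.1037497838536154 0.301878308782827
pred [319.56 237.59]
crop 269 197
N 1 turn/row [ 0.24 -0.24 -0.28] shift/row cm [-0.03  3.41 -0.09] 34.13775490369746 | total turn [ 0.24 -0.24 -0.28] total shift tool cm [-0.03  3.41 -0.09]
```

View pics/w7.png

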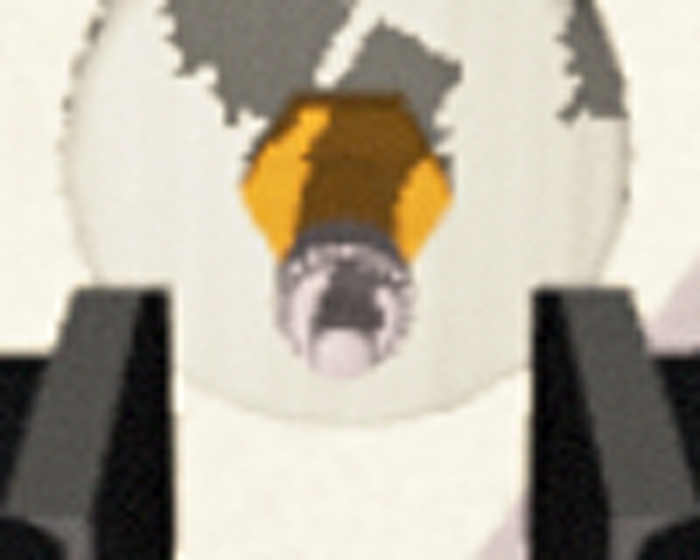

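```bash
python3 -m crank '[[0,-7,0,0,-0.05,0,-0.4],[0,-7,0,0,-0.05,0,-0.4],[0,-7,0,0,-0.05,0,-0.4],[0,-7,0,0,-0.05,0,-0.4],[0,-7,0,0,-0.05,0,-0.4],[0,-7,0,0,-0.05,0,-0.4],[0,-7,0,0,-0.05,0,-0.4],[0,-7,0,0,-0.05,0,-0.4],[0,-7,0,0,0,0,-0.4],[0,-7,0,0,0,0,-0.4]]' && python3 -m crank '[[0,-7,0,0,0,0,-0.4],[0,-7,0,0,0,0,-0.4],[0,-7,0,0,0,0,-0.4],[0,-7,0,0,0,0,-0.4],[0,-7,0,0,0,0,-0.4],[0,-7,0,0,0,0,-0.4],[0,0,0,0,0,0,-0.4],[0,0,0,0,0,0,-0.4],[0,0,0,0,0,0,-0.4],[0,0,0,0,0,0,-0.4]]' ; python3 look.py w8.png 538 -286.8 147
```

```text
clock: 18.1
eef_pos: [541.8, -290.5, 194.2]
tcp_rot: [-1.556, -0.005, -1.356]
contact_force: [0.7, 0.1, 0.2]
opening: 0.3
clock: 18.93
eef_pos: [545.0, -292.8, 203.6]
tcp_rot: [-1.562, -0.029, -0.611]
contact_force: [-0.0, 0.2, 0.5]
opening: 0.303
18.9333 [ 545.03 -292.82  203.61] [-1.56 -0.03 -0.61] [-0.04  0.2   0.54] [ 0.1   0.02 -0.05] q6 0.10892633756855943 0.30274792396075106
pred [302.43 224.65]
crop 252 184
```

View pics/w8.png

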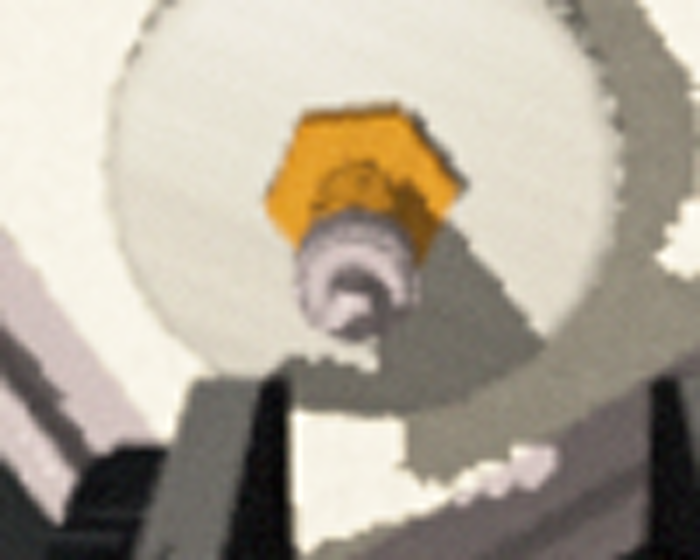

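```bash
python3 - <<'E'
from h import *
from scipy.optimize import least_squares
# views: (rpy,p,lid centre px?, pin tip px)
V=[([-1.575,.005,-2.605],[538.04,-287.86,179.88],(269+343/7-.4,197+352/7-.4)),
   ([-1.562,-.029,-.611],[545.03,-292.82,203.61],(252+352/7-.4,184+302/7-.4))]
for e,p,t in V:
    P=(Ro.from_euler('xyz',e).as_matrix(),np.array(p));print('tip',t,onz('wrist',t,159,P))
E
python3 -m crank '[[0,4,0,0,0,0,-0.4],[0,4,0,0,0,0,-0.4],[0,4,0,0,0,0,-0.4],[0,4,0,0,0,0,-0.4],[0,4,0,0,0,0,-0.4],[0,4,0,0,0,0,-0.4],[0,4,0,0,0,0,-0.4],[0,4,0,0,0,0,-0.4],[0,4,0,0,0,0,-0.4],[0,4,0,0,0,0,-0.4]]'; python3 -c "
from h import *
print(pose()[2]['qpos'])"
```

```text
tip (317.6, 246.88571428571427) [ 539.25 -287.86  159.  ]
tip (301.8857142857143, 226.74285714285713) [ 539.65 -284.35  159.  ]
clock: 19.82
eef_pos: [545.0, -292.8, 203.6]
tcp_rot: [-1.544, -0.015, -1.358]
contact_force: [0.8, 0.1, 0.2]
opening: 0.302
[-0.5   0.37  1.71  0.01  1.04  0.86]
```

```bash
cat > look2.py <<'E'
import sys
from plan import *
R,p,s=pose();print(s['clock'],p,s['tcp_rot'],'q6',s['qpos'][5],s['opening'])
im=cams.grab_frame('wrist');cv2.imwrite('pics/'+sys.argv[1]+'_full.png',im);np.savez('pics/'+sys.argv[1],R=R,p=p)
u=proj('wrist',[538.3,-286.4,119],(R,p));x=int(u[0]-60);y=int(u[1]-45);crop(im,x,y,120,100,6,sys.argv[1]+'.png');print('pred',u,'crop',x,y)
E
python3 look2.py w9; python3 -c "
from plan import *
plan(rotd(-60,0),[538.3,-286.4,185],N=18)"
```

```text
19.8167 [ 544.97 -292.79  203.6 ] [-1.54 -0.02 -1.36] q6 0.8565217408939878 0.30150444147135075
pred [307.96 220.73] crop 247 175
N 18 turn/row [-0.1   3.99 -0.01] shift/row cm [-0.02  0.1  -0.05] 1.1707848852701865 | total turn [-1.85 71.87 -0.21] total shift tool cm [-0.79  1.84 -0.57]
```

View pics/w9.png

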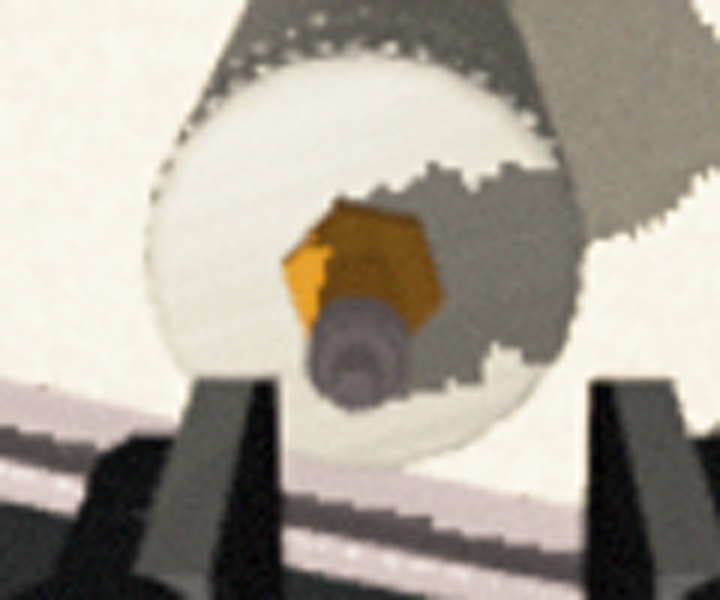

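```bash
python3 -m crank '[[-0.1,4,0,0,0.1,0,-0.4],[-0.1,4,0,0,0.1,0,-0.4],[-0.1,4,0,0,0.1,0,-0.4],[-0.1,4,0,0,0.1,0,-0.4],[-0.1,4,0,0,0.1,0,-0.4],[-0.1,4,0,0,0.1,0,-0.4],[-0.1,4,0,0,0.1,0,-0.4],[-0.1,4,0,0,0.1,0,-0.4],[-0.1,4,0,0,0.1,0,-0.4],[-0.1,4,0,0,0.1,0,-0.4]]';python3 -m crank '[[-0.1,4,0,0,0,0,-0.4],[-0.1,4,0,0,0,0,-0.4],[-0.1,4,0,0,0,0,-0.4],[-0.1,4,0,0,0,0,-0.4],[-0.1,4,0,0,0,0,-0.4],[-0.1,4,0,0,0,0,-0.4],[-0.1,4,0,0,0,0,-0.4],[-0.1,4,0,0,0,0,-0.4],[0,0,0,0,0,0,-0.4],[0,0,0,0,0,0,-0.4]]';  python3 look2.py w10
```

```text
clock: 20.7
eef_pos: [545.2, -292.9, 193.2]
tcp_rot: [-1.558, -0.0, -2.09]
contact_force: [0.7, -0.4, -0.3]
opening: 0.299
clock: 21.53
eef_pos: [545.0, -292.7, 192.5]
tcp_rot: [-1.575, 0.002, -2.673]
contact_force: [-0.1, 0.4, -0.5]
opening: 0.301
21.5333 [ 544.99 -292.73  192.48] [-1.57  0.   -2.67] q6 2.173611913540036 0.30113463153956244
pred [324.42 225.3 ] crop 264 180
```

View pics/w10.png

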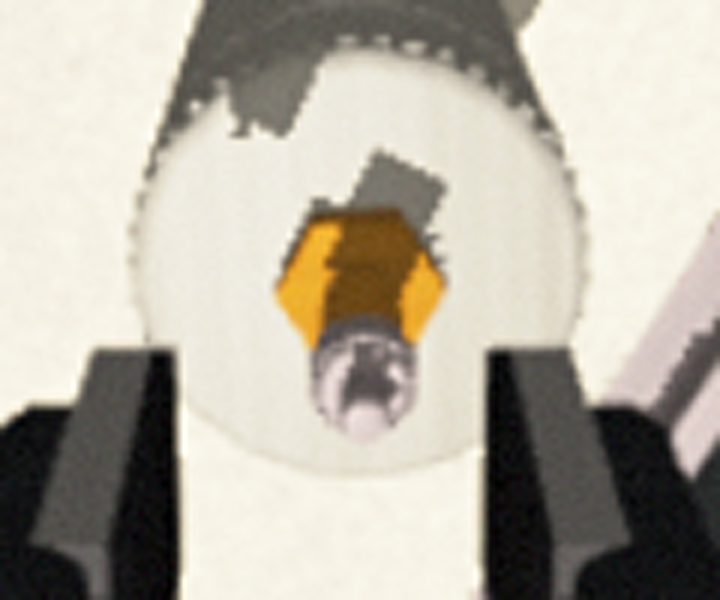

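```bash
python3 - <<'E'
from h import *
V=[(np.load('pics/w9.npz'),(307.4,218.1)),(np.load('pics/w10.npz'),(323.6,223.2)),
 (dict(R=Ro.from_euler('xyz',[-1.541,.003,-2.58]).as_matrix(),p=np.array([527.17,-294.41,276.04])),(305.9,191.8))]
A=[];b=[]
for v,u in V:
    e=onz('wrist',u,119,(v['R'],v['p']));print(e)
    for k in(0,1):
        A.append([k==0,k==1,v['R'][k,0],v['R'][k,2]]);b.append(e[k])
s,res,_,_=np.linalg.lstsq(np.array(A,float),np.array(b),rcond=None);print('t,c',s,np.array(A)@s-b)
E
```

```text
[ 538.92 -286.09  119.  ]
[ 539.54 -287.55  119.  ]
[ 538.4  -286.87  119.  ]
t,c [ 538.18 -286.74   -0.49    0.81] [-0.05 -0.01 -0.56  0.3   0.61 -0.3 ]
```

```bash
python3 -c "
from plan import *
plan(rotd(-62,0),[538.2,-286.7,175],N=3)"
```

```text
N 3 turn/row [ 0.07 -0.39 -0.04] shift/row cm [ 0.11  0.58 -0.28] 6.575282362718309 | total turn [ 0.22 -1.17 -0.13] total shift tool cm [ 0.34  1.75 -0.84]
```

```bash
python3 -m crank '[[0,0,0,0.11,0.6,-0.28,-0.4],[0,0,0,0.11,0.6,-0.28,-0.4],[0,0,0,0.11,0.6,-0.28,-0.4],[0,0,0,0,0,0,-0.4],[0,0,0,0,0,0,-0.4],[0,0,0,0,0,0,-0.4],[0,0,0,0,0,0,-0.4],[0,0,0,0,0,0,-0.4],[0,0,0,0,0,0,-0.4],[0,0,0,0,0,0,-0.4]]';  python3 look2.py w11;  python3 -c "
from plan import *
plan(rotd(-62,0),[538.2,-286.7,146],N=3)"
```

```text
clock: 22.42
eef_pos: [537.1, -285.7, 172.1]
tcp_rot: [-1.575, 0.002, -2.667]
contact_force: [0.4, 0.4, 0.5]
opening: 0.3
22.4167 [ 537.12 -285.72  172.12] [-1.58  0.   -2.67] q6 2.170659144797517 0.30040061696843806
pred [318.91 222.08] crop 258 177
N 3 turn/row [ 0.08 -0.26 -0.03] shift/row cm [-0.01  0.87  0.05] 8.742600757743572 | total turn [ 0.25 -0.79 -0.1 ] total shift tool cm [-0.04  2.62  0.14]
```

View pics/w11.png

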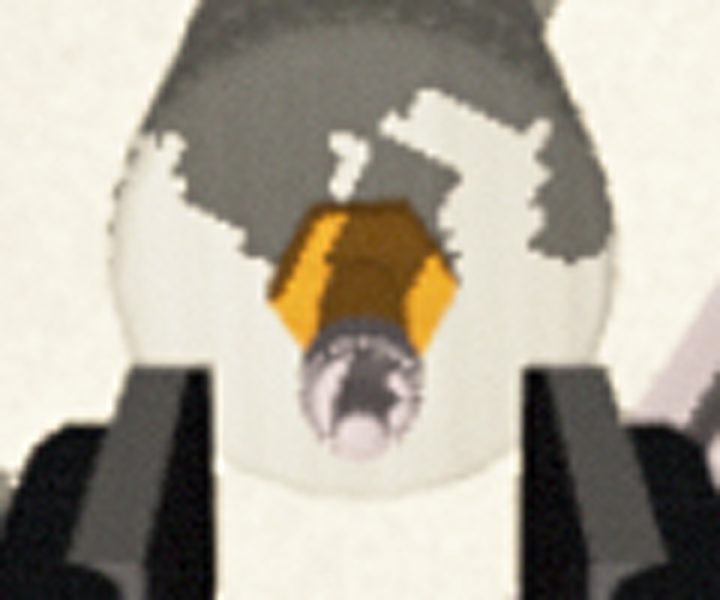

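```bash
python3 -m crank '[[0.2,0,0,-0.06,0.5,0.17,-0.4],[0,0,0,0,0.7,0,-0.4],[0,0,0,0,0.7,0,-0.4],[0,0,0,0,0.7,0,-0.4],[0,0,0,0,0,0,-0.4],[0,0,0,0,0,0,-0.4],[0,0,0,0,0,0,-0.4],[0,0,0,0,0,0,-0.6],[0,0,0,0,0,0,-0.6],[0,0,0,0,0,0,-0.6]]' 25; python3 look2.py w12;  python3 -c "
from plan import *
plan(rotd(-62,0),[538.2,-286.7,146],N=3)"
```

```text
clock: 23.3
eef_pos: [538.4, -287.0, 142.7]
tcp_rot: [-1.572, 0.001, -2.667]
contact_force: [-0.7, 0.1, 0.2]
opening: 0.199
23.3 [ 538.42 -287.01  142.66] [-1.57  0.   -2.67] q6 2.172342274142853 0.19932888984493177
pred [319.9  243.61] crop 259 198
N 3 turn/row [ 0.02 -0.26 -0.02] shift/row cm [ 0.   -0.11 -0.01] 1.1076070974334735 | total turn [ 0.07 -0.79 -0.07] total shift tool cm [ 0.01 -0.33 -0.04]
```

View pics/w12.png

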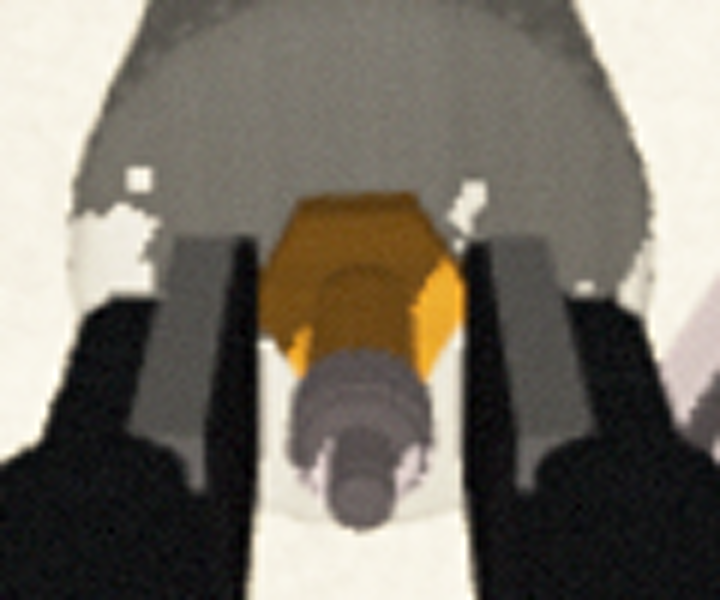

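```bash
python3 -m crank '[[0,0,0,0,0,0,-0.7],[0,0,0,0,0,0,-0.8],[0,0,0,0,0,0,-1],[0,0,0,0,0,0,-1],[0,0,0,0,0,0,-1],[0,0,0,0,0,0,-1],[0,-3,0,0,0,0,-1],[0,-3,0,0,0,0,-1],[0,-3,0,0,0,0,-1],[0,-3,0,0,0,0,-1]]' 22; cat > q.py <<'E'
from plan import *
R,p,s=pose();print(s['clock'],p,'ydir',R[:,1],'yaw',s['tcp_rot'][2],s['contact_force'],s['wrist_torque'],'q6',s['qpos'][5],s['opening'])
E
python3 q.py
```

```text
clock: 24.18
eef_pos: [538.6, -287.1, 143.2]
tcp_rot: [-1.571, 0.002, -2.451]
contact_force: [-0.9, -0.1, -0.2]
opening: 0.111
24.1833 [ 538.62 -287.06  143.25] ydir [ 0.  0. -1.] yaw -2.450543215145566 [-0.86 -0.12 -0.21] [ 0.02  0.02 -0.01] q6 1.9562458304057604 0.11073502629653498
```

```bash
python3 -m crank '[[0,-4,0,0,0,0,-1],[0,-4,0,0,0,0,-1],[0,-4,0,0,0,0,-1],[0,-4,0,0,0,0,-1],[0,-4,0,0,0,0,-1],[0,-4,0,0,0,0,-1],[0,-4,0,0,0,0,-1],[0,-4,0,0,0,0,-1],[0,0,0,0,0,0,-1],[0,0,0,0,0,0,-1]]'; python3 look2.py w13;python3 q.py
```

```text
clock: 25.02
eef_pos: [538.7, -286.9, 143.7]
tcp_rot: [-1.57, 0.002, -1.863]
contact_force: [-0.3, 0.8, -0.5]
opening: 0.11
25.0167 [ 538.73 -286.87  143.72] [-1.57  0.   -1.86] q6 1.3687834237179508 0.1096297551519807
pred [320.34 244.26] crop 260 199
25.0667 [ 538.74 -286.91  143.74] ydir [ 0.  0. -1.] yaw -1.8632438784753744 [ 0.04  0.48 -0.39] [-0.04  0.05  0.  ] q6 1.368813136993164 0.1062122876022039
```

View pics/w13.png

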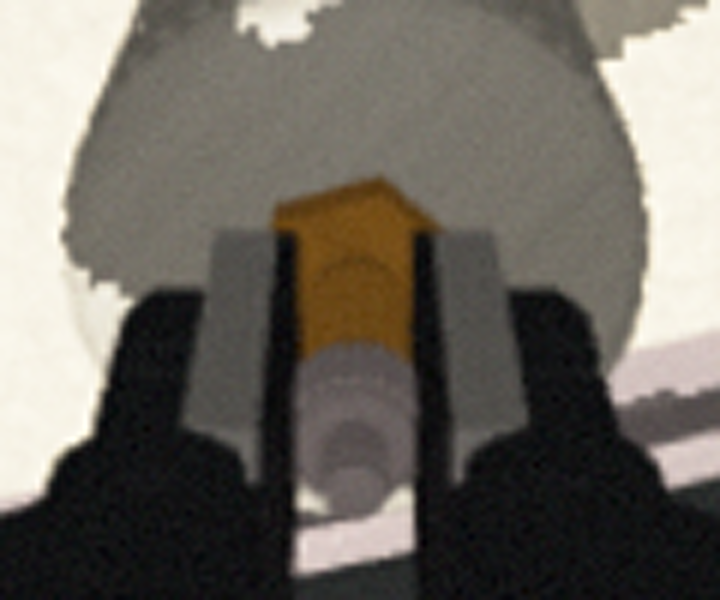

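```bash
for i in 1; do python3 -m crank '[[0,-4,0,0,0,0,-1],[0,-4,0,0,0,0,-1],[0,-4,0,0,0,0,-1],[0,-4,0,0,0,0,-1],[0,-4,0,0,0,0,-1],[0,-4,0,0,0,0,-1],[0,-4,0,0,0,0,-1],[0,-4,0,0,0,0,-1],[0,-4,0,0,0,0,-1],[0,-4,0,0,0,0,-1]]'; done; python3 q.py
```

```text
clock: 25.9
eef_pos: [538.7, -286.6, 144.2]
tcp_rot: [-1.569, 0.001, -1.157]
contact_force: [0.1, 0.6, 0.4]
opening: 0.107
25.9 [ 538.75 -286.59  144.17] ydir [ 0.  0. -1.] yaw -1.1574526940276626 [0.1  0.64 0.37] [0.07 0.06 0.03] q6 0.6628592158907983 0.10712039934510623
```

```bash
python3 -m crank '[[0,-4,0,0,0,0,-1],[0,-4,0,0,0,0,-1],[0,-4,0,0,0,0,-1],[0,-4,0,0,0,0,-1],[0,-4,0,0,0,0,-1],[0,-4,0,0,0,0,-1],[0,-4,0,0,0,0,-1],[0,-4,0,0,0,0,-1],[0,-4,0,0,0,0,-1],[0,-4,0,0,0,0,-1]]'; python3 q.py
```

```text
clock: 26.73
eef_pos: [538.6, -286.4, 144.7]
tcp_rot: [-1.568, 0.0, -0.446]
contact_force: [-0.2, 0.6, 0.2]
opening: 0.108
26.7333 [ 538.56 -286.41  144.71] ydir [ 0.  0. -1.] yaw -0.44633826318516867 [-0.23  0.63  0.24] [ 0.03  0.02 -0.02] q6 -0.0484480932970424 0.10837690804965795
```

Z follows the thread (0.75 mm/rad). On.

```bash
python3 -m crank '[[0,-4,0,0,0,0,-1],[0,-4,0,0,0,0,-1],[0,-4,0,0,0,0,-1],[0,-4,0,0,0,0,-1],[0,-4,0,0,0,0,-1],[0,-4,0,0,0,0,-1],[0,-4,0,0,0,0,-1],[0,-4,0,0,0,0,-1],[0,-4,0,0,0,0,-1],[0,-4,0,0,0,0,-1]]'; python3 q.py
```

```text
clock: 27.57
eef_pos: [538.2, -286.4, 145.2]
tcp_rot: [-1.568, -0.001, 0.265]
contact_force: [-0.1, -0.3, 0.6]
opening: 0.109
27.5667 [ 538.24 -286.37  145.24] ydir [ 0.  0. -1.] yaw 0.2648454377508742 [-0.06 -0.33  0.63] [ 0.03  0.08 -0.02] q6 -0.7597686190675067 0.10870237953167186
```

```bash
python3 -m crank '[[0,-4,0,0,0,0,-1],[0,-4,0,0,0,0,-1],[0,-4,0,0,0,0,-1],[0,-4,0,0,0,0,-1],[0,-4,0,0,0,0,-1],[0,-4,0,0,0,0,-1],[0,-4,0,0,0,0,-1],[0,-4,0,0,0,0,-1],[0,-4,0,0,0,0,-1],[0,-4,0,0,0,0,-1]]'; python3 look2.py w14;python3 q.py
```

```text
clock: 28.4
eef_pos: [538.0, -286.5, 145.8]
tcp_rot: [-1.569, -0.002, 0.976]
contact_force: [-0.1, 0.2, 0.7]
opening: 0.107
28.4 [ 538.   -286.53  145.75] [-1.57 -0.    0.98] q6 -1.4710929532140067 0.10718047855487038
pred [316.95 242.77] crop 256 197
28.45 [ 538.03 -286.53  145.8 ] ydir [ 0.  0. -1.] yaw 0.9812761280161321 [0.09 0.67 0.53] [-0.01  0.08 -0.  ] q6 -1.4761623431921336 0.10886612017915576
```

View pics/w14.png

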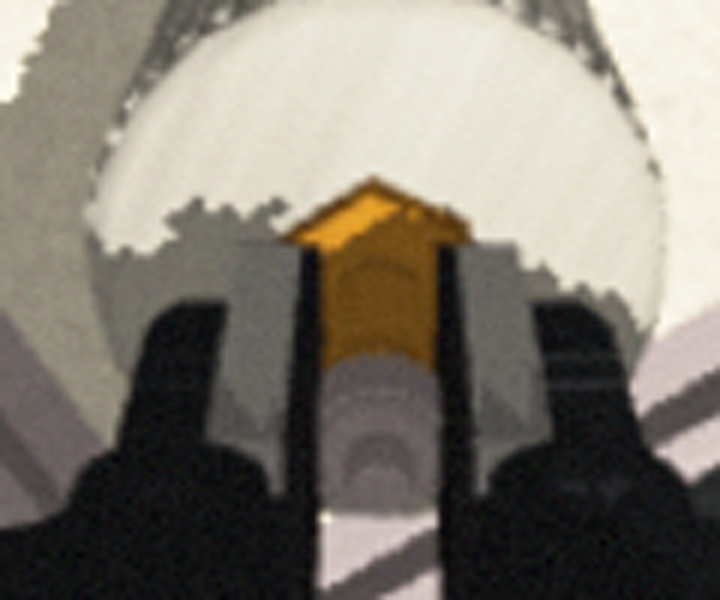

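```bash
python3 -m crank '[[0,-3,0,0,0,0,-1],[0,-3,0,0,0,0,-1],[0,-3,0,0,0,0,-1],[0,-3,0,0,0,0,-1],[0,-3,0,0,0,0,-1],[0,0,0,0,0,0,-1],[0,0,0,0,0,0,-1],[0,0,0,0,0,0,-1],[0,0,0,0,0,0,-1],[0,0,0,0,0,0,-1]]'; python3 q.py;python3 -m crank '[[0,-3,0,0,0,0,-1],[0,-3,0,0,0,0,-1],[0,-3,0,0,0,0,-1],[0,-3,0,0,0,0,-1],[0,-3,0,0,0,0,-1],[0,0,0,0,0,0,-1],[0,0,0,0,0,0,-1],[0,0,0,0,0,0,-1],[0,0,0,0,0,0,-1],[0,0,0,0,0,0,-1]]'; python3 q.py
```

```text
clock: 29.28
eef_pos: [538.0, -286.6, 146.0]
tcp_rot: [-1.57, -0.002, 1.224]
contact_force: [-0.6, -0.2, 0.3]
opening: 0.11
29.2833 [ 537.99 -286.63  146.  ] ydir [ 0.  0. -1.] yaw 1.2242102749177717 [-0.58 -0.24  0.27] [ 0.02  0.02 -0.01] q6 -1.7190770725158069 0.11043965424888483
clock: 30.12
eef_pos: [538.1, -286.7, 146.1]
tcp_rot: [-1.571, -0.003, 1.483]
contact_force: [-0.5, 0.6, 0.1]
opening: 0.107
30.1167 [ 538.07 -286.71  146.09] ydir [ 0.  0. -1.] yaw 1.483433122205244 [-0.55  0.64  0.05] [ 0.01  0.02 -0.05] q6 -1.9784507655551218 0.1071262815044218
```

```bash
python3 -m crank '[[0,-3,0,0,0,0,-1],[0,-3,0,0,0,0,-1],[0,-3,0,0,0,0,-1],[0,-3,0,0,0,0,-1],[0,-1,0,0,0,0,-1],[0,0,0,0,0,0,-1],[0,0,0,0,0,0,-1],[0,0,0,0,0,0,-1],[0,0,0,0,0,0,-1],[0,0,0,0,0,0,-1]]'; python3 look2.py w15;python3 q.py
```

```text
clock: 30.95
eef_pos: [538.2, -286.8, 146.1]
tcp_rot: [-1.572, -0.002, 1.71]
contact_force: [-0.2, 0.2, 1.0]
opening: 0.112
30.95 [ 538.25 -286.76  146.1 ] [-1.57 -0.    1.71] q6 -2.2047157315642814 0.11175023933130407
pred [317.18 240.91] crop 257 195
31.0 [ 538.25 -286.75  146.08] ydir [ 0.  0. -1.] yaw 1.7097226712475244 [-1.    0.09 -0.16] [-0.    0.03 -0.02] q6 -2.2048533394736545 0.1106324837200643
```

View pics/w15.png

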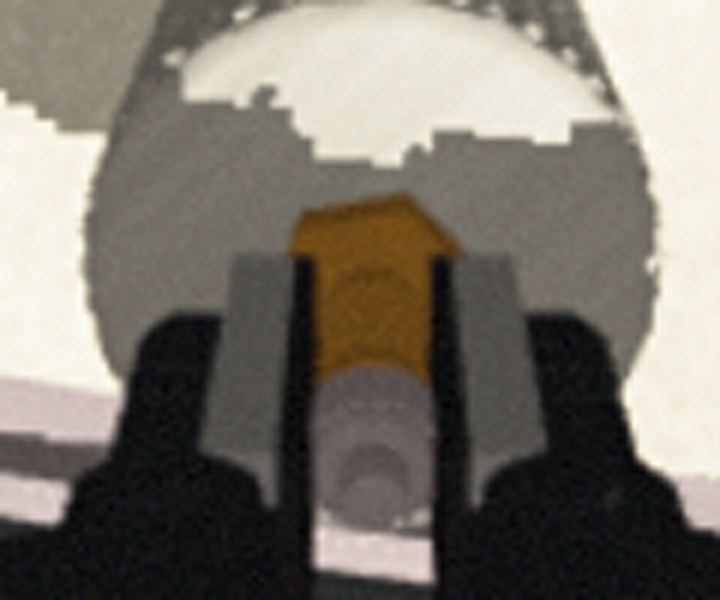

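```bash
python3 -m crank '[[0,0,0,0,0,0,-0.8],[0,0,0,0,0,0,-0.7],[0,0,0,0,0,0,-0.6],[0,0,0,0,0,0,-0.5],[0,0,0,0,0,0,-0.5],[0,0,0,0,0,0,-0.5],[0,0,0,0,-1.3,0,-0.5],[0,0,0,0,-1.3,0,-0.5],[0,0,0,0,-1.3,0,-0.5],[0,0,0,0,-0.8,0,-0.5]]' 30; python3 look2.py w16;python3 q.py
```

```text
clock: 31.83
eef_pos: [537.2, -286.3, 195.0]
tcp_rot: [-1.569, -0.005, 1.709]
contact_force: [-0.5, -1.0, 0.8]
opening: 0.25
31.8333 [ 537.18 -286.26  194.97] [-1.57 -0.    1.71] q6 -2.203911255461421 0.2502954785407959
pred [316.24 215.09] crop 256 170
31.8833 [ 537.94 -286.66  196.46] ydir [-0.  0. -1.] yaw 1.7090590693198262 [ 0.74 -0.53  1.79] [-0.   -0.04 -0.02] q6 -2.2039602508642773 0.2490243746213293
```

View pics/w16.png

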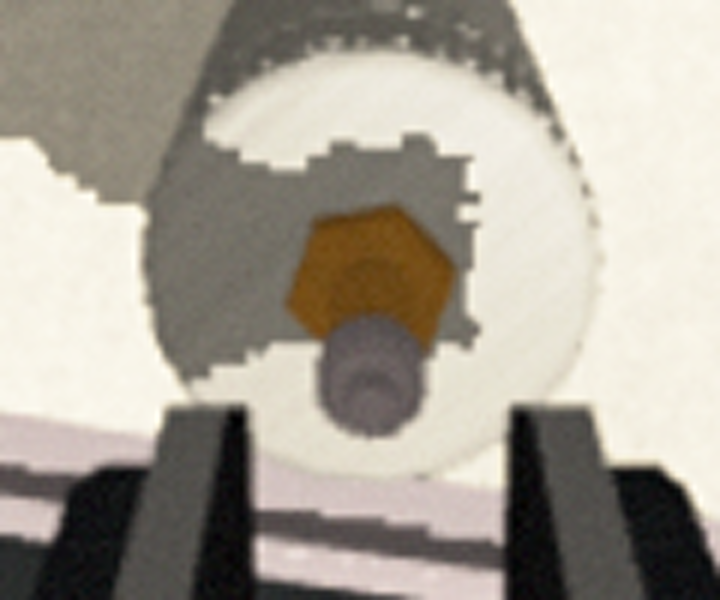

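```bash
python3 - <<'E'
from h import *
V=[(np.load('pics/w9.npz'),(307.4,218.1)),(np.load('pics/w10.npz'),(323.6,223.2)),(np.load('pics/w16.npz'),(317.4,213.6)),
 (dict(R=Ro.from_euler('xyz',[-1.541,.003,-2.58]).as_matrix(),p=np.array([527.17,-294.41,276.04])),(305.9,191.8))]
A=[];b=[]
for v,u in V:
    e=onz('wrist',u,119,(v['R'],v['p']));print(e)
    for k in(0,1):
        A.append([k==0,k==1,v['R'][k,0],v['R'][k,2]]);b.append(e[k])
s,res,_,_=np.linalg.lstsq(np.array(A,float),np.array(b),rcond=None);print('t,c',s,np.array(A)@s-b)
E
python3 -m crank '[[0,0,0,0,0,0,-0.7],[0,0,0,0,0,0,-1],[0,0,0,0,0,0,-1],[0,0,0,0,0,0,-1],[0,0,0,0,0,0,-1],[0,0,0,0,0,0,-1],[0,0,0,0,0,0,-1],[0,0,0,0,0,0,-1],[0,0,0,0,0,0,-1],[0,0,0,0,0,0,-1]]' 40; python3 q.py; python3 -c "
from plan import *
plan(rotd(188,0),[538.2,-286.6,173],N=3)"
```

```text
[ 539.63 -287.84  119.  ]
[ 538.02 -288.71  119.  ]
[ 537.09 -285.74  119.  ]
[ 537.06 -288.08  119.  ]
t,c [ 538.25 -286.85    1.3     1.03] [-0.1  -0.07 -0.48  0.36 -0.04  0.04  0.62 -0.33]
clock: 32.72
eef_pos: [537.1, -286.2, 195.1]
tcp_rot: [-1.569, -0.004, 1.709]
contact_force: [-0.7, 0.2, -0.6]
opening: -0.003
32.7167 [ 537.09 -286.22  195.13] ydir [-0.  0. -1.] yaw 1.708987898014973 [-0.69  0.23 -0.64] [ 0.04  0.02 -0.05] q6 -2.203931075882118 -0.0026910756508302354
N 3 turn/row [-0.03 -0.03  0.08] shift/row cm [-0.02  0.74 -0.04] 7.387738032901078 | total turn [-0.1  -0.08  0.25] total shift tool cm [-0.06  2.21 -0.11]
```

```bash
python3 -m crank '[[0,0,0.2,-0.06,0.4,-0.1,-1],[0,0,0,0,0.5,0,-1],[0,0,0,0,0.5,0,-1],[0,0,0,0,0.3,0,-1],[0,0,0,0,0,0,-1],[0,0,0,0,0,0,-1],[0,0,0,0,0,0,-1],[0,0,0,0,0,0,-1],[0,0,0,0,0,0,-1],[0,0,0,0,0,0,-1]]' 40; python3 look2.py w17;python3 q.py
```

```text
clock: 33.55
eef_pos: [538.1, -286.6, 175.7]
tcp_rot: [-1.568, -0.001, 1.709]
contact_force: [-0.5, -0.5, -0.3]
opening: 0.002
33.55 [ 538.07 -286.57  175.72] [-1.57 -0.    1.71] q6 -2.200289124523959 0.0018819611545649274
pred [317.1  223.27] crop 257 178
33.6 [ 538.08 -286.6   175.76] ydir [-0.  0. -1.] yaw 1.7090360678193532 [ 0.6  -0.6   0.04] [ 0.01  0.01 -0.03] q6 -2.2002566478481684 0.004539761412053577
```

View pics/w17.png

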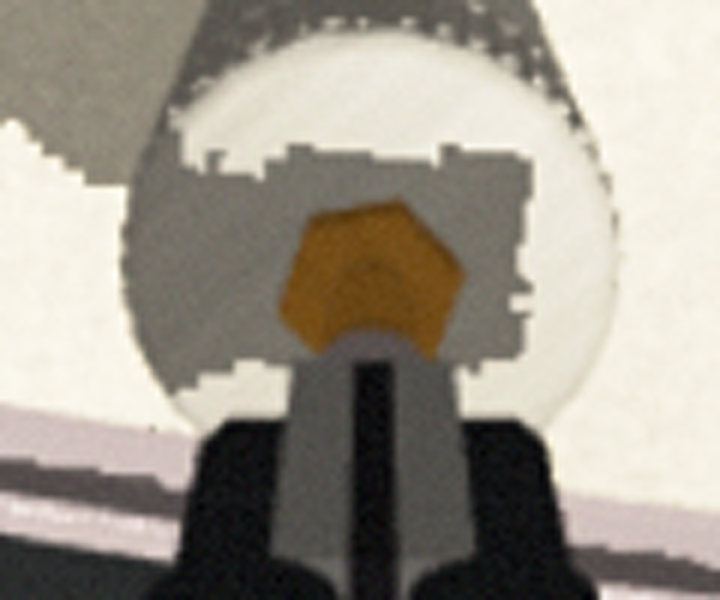

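```bash
python3 -m crank '[[0,0,0,0,0.3,0,-1],[0,0,0,0,0.1,0,-1],[0,0,0,0,0,0,-1],[0,0,0,0,0,0,-1],[0,0,0,0,0.1,0,-1],[0,0,0,0,0,0,-1],[0,0,0,0,0,0,-1],[0,0,0,0,0.05,0,-1],[0,0,0,0,0,0,-1],[0,0,0,0,0,0,-1]]'; python3 q.py
```

```text
clock: 34.43
eef_pos: [538.3, -286.7, 170.1]
tcp_rot: [-1.569, -0.001, 1.709]
contact_force: [0.4, -0.4, 0.1]
opening: 0.0
34.4333 [ 538.29 -286.72  170.15] ydir [-0.  0. -1.] yaw 1.7090222112954592 [ 0.45 -0.36  0.15] [0.02 0.04 0.01] q6 -2.2002388593427327 0.00012090392097674471
```

```bash
python3 -m crank '[[0,0,0,0,0.1,0,-1],[0,0,0,0,0.05,0,-1],[0,0,0,0,0.05,0,-1],[0,0,0,0,0.05,0,-1],[0,0,0,0,0.05,0,-1],[0,0,0,0,0.05,0,-1],[0,0,0,0,0.05,0,-1],[0,0,0,0,0.05,0,-1],[0,0,0,0,0.05,0,-1],[0,0,0,0,0.05,0,-1]]'; python3 q.py
```

```text
clock: 35.27
eef_pos: [539.1, -287.2, 166.8]
tcp_rot: [-1.571, 0.001, 1.709]
contact_force: [-1.6, 0.9, 9.8]
opening: -0.0
35.2667 [ 539.13 -287.19  166.79] ydir [ 0. -0. -1.] yaw 1.7089883734368043 [-1.59  0.88  9.84] [0.2  0.4  0.02] q6 -2.2002249841737513 -0.00017437561576589866
```

```bash
python3 -m crank '[[0,0,0,0,0.05,0,-1],[0,0,0,0,0.05,0,-1],[0,0,0,0,0.05,0,-1],[0,0,0,0,0.05,0,-1],[0,0,0,0,0.05,0,-1],[0,0,0,0,0.05,0,-1],[0,0,0,0,0.05,0,-1],[0,0,0,0,0.05,0,-1],[0,0,0,0,0.05,0,-1],[0,0,0,0,0.05,0,-1]]'; python3 look2.py w18; python3 q.py
```

```text
clock: 36.1
eef_pos: [542.1, -288.8, 167.4]
tcp_rot: [-1.578, 0.006, 1.709]
contact_force: [-2.2, 1.2, 9.0]
opening: 0.001
36.1 [ 542.14 -288.78  167.35] [-1.58  0.01  1.71] q6 -2.200281032094652 0.0008254292986167766
pred [322.04 221.51] crop 262 176
36.15 [ 542.19 -288.84  167.37] ydir [ 0.01 -0.01 -1.  ] yaw 1.7089414560637 [-0.38  1.48  7.43] [ 0.16  0.26 -0.02] q6 -2.200221347179513 0.002527944103797295
```

View pics/w18.png

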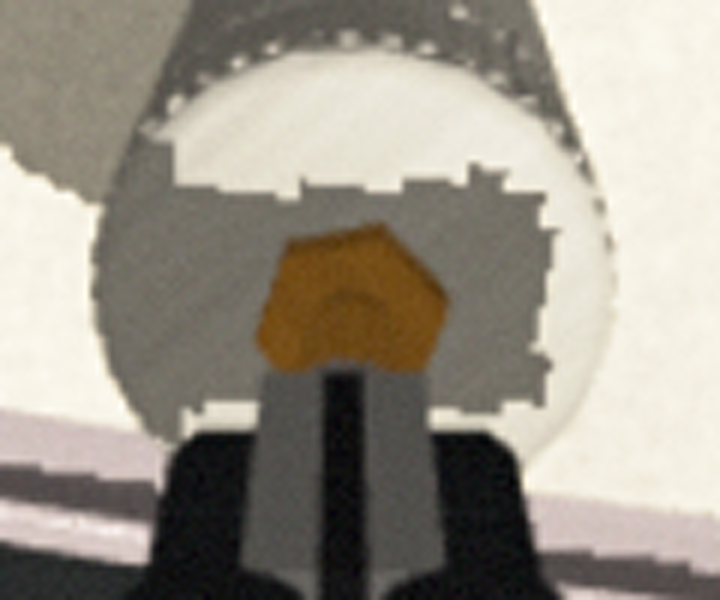

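```bash
python3 -m crank '[[0,0,0,0,-0.5,0,-1],[0,0,0,0,-0.5,0,-1],[0,0,0,0,-0.5,0,-1],[0,0,0,0,0,0,-1],[0,0,0,0,0,0,-1],[0,0,0,0,0,0,-1],[0,0,0,0,0,0,-1],[0,0,0,0,0,0,-1],[0,0,0,0,0,0,-1],[0,0,0,0,0,0,-1]]'; python3 look2.py w19; python3 q.py;  python3 -c "
from plan import *
plan(rotd(188,0),[538.2,-286.7,176],N=3)"
```

```text
clock: 36.98
eef_pos: [541.6, -288.5, 182.0]
tcp_rot: [-1.577, 0.005, 1.709]
contact_force: [0.2, -0.0, 0.4]
opening: 0.002
36.9833 [ 541.62 -288.49  182.03] [-1.58  0.01  1.71] q6 -2.2002419207676827 0.002330468626910985
pred [321.36 214.65] crop 261 169
37.0333 [ 541.6  -288.48  181.99] ydir [ 0.01 -0.   -1.  ] yaw 1.7090349405440026 [-0.15  0.87  0.52] [0.   0.01 0.  ] q6 -2.200274567805656 0.002465181122669015
N 3 turn/row [ 0.12 -0.03 -0.1 ] shift/row cm [0.08 0.2  0.1 ] 2.3725075130496553 | total turn [ 0.36 -0.08 -0.3 ] total shift tool cm [0.23 0.6  0.32]
```

View pics/w19.png

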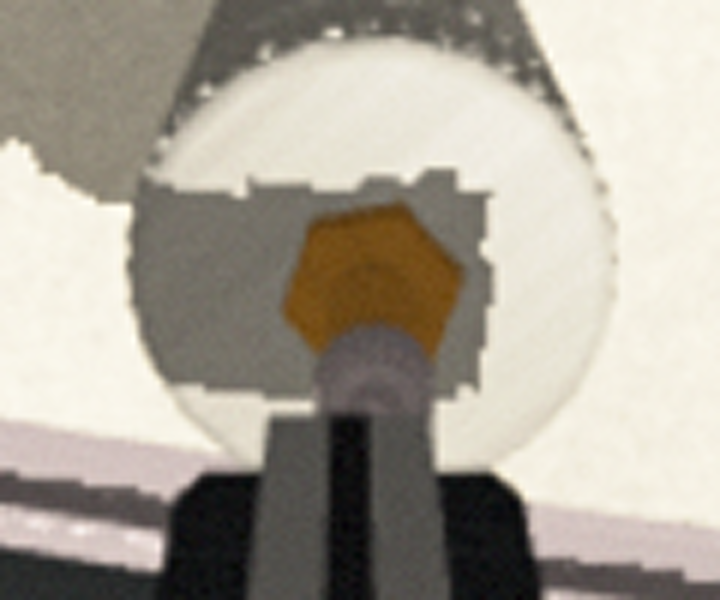

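```bash
python3 -m crank '[[0.2,0,-0.2,0.12,0.2,0.2,-1],[0.1,0,-0.1,0.08,0.2,0.12,-1],[0,0,0,0,0.2,0,-1],[0,0,0,0,0,0,-1],[0,0,0,0,0,0,-1],[0,0,0,0,0,0,-1],[0,0,0,0,0,0,-1],[0,0,0,0,0,0,-1],[0,0,0,0,0,0,-1],[0,0,0,0,0,0,-1]]'; python3 look2.py w20; python3 q.py;  python3 -c "
from plan import *
plan(rotd(188,0),[538.2,-286.7,170],N=3)"
```

```text
clock: 37.87
eef_pos: [537.6, -286.7, 175.0]
tcp_rot: [-1.571, -0.001, 1.709]
contact_force: [0.2, 0.3, 0.1]
opening: -0.004
37.8667 [ 537.65 -286.72  174.96] [-1.57 -0.    1.71] q6 -2.2022323345030053 -0.004126826573170187
pred [317.25 224.11] crop 257 179
37.9167 [ 537.66 -286.73  174.99] ydir [-0.  0. -1.] yaw 1.7089905141720187 [0.43 0.44 0.35] [ 0.01  0.05 -0.01] q6 -2.202234001501488 0.00601910003585855
N 3 turn/row [ 0.   -0.03  0.02] shift/row cm [-0.    0.17 -0.02] 1.671609321592044 | total turn [ 0.01 -0.08  0.05] total shift tool cm [-0.    0.5  -0.05]
```

View pics/w20.png

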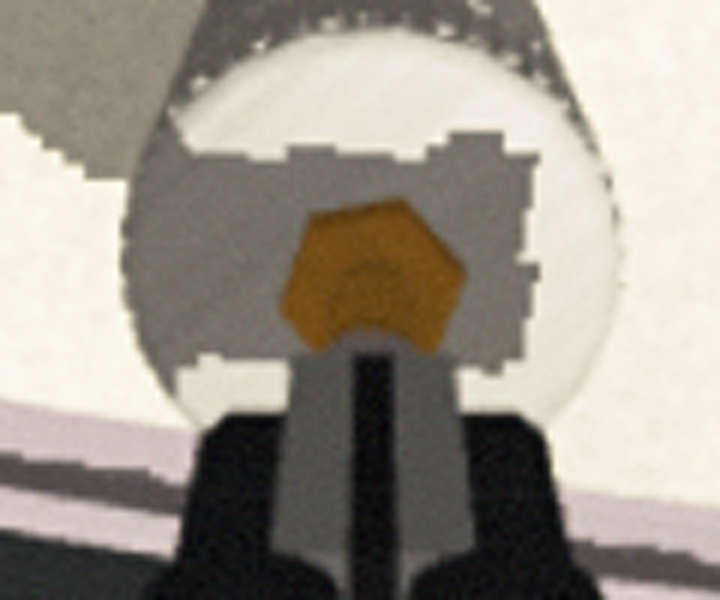

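```bash
python3 -m crank '[[0,0,0,0,0.3,0,-1],[0,0,0,0,0.2,0,-1],[0,0,0,0,0,0,-1],[0,0,0,0,0,0,-1],[0,0,0,0,0.1,0,-1],[0,0,0,0.01,0.1,0.01,-1],[0,0,0,0.01,0.1,0.02,-1],[0,0,0,0.02,0.08,0.03,-1],[0,0,0,0.02,0.08,0.03,-1],[0,0,0,0.02,0.08,0.03,-1]]'; python3 q.py
```

```text
clock: 38.75
eef_pos: [538.2, -287.0, 166.6]
tcp_rot: [-1.575, 0.002, 1.709]
contact_force: [-2.4, 1.0, 11.1]
opening: -0.001
38.75 [ 538.18 -287.04  166.65] ydir [ 0. -0. -1.] yaw 1.708967296554083 [-2.36  1.   11.14] [0.11 0.24 0.03] q6 -2.202338003404376 -0.0005504944183494192
```

```bash
python3 -m crank '[[0.05,0,0,0.02,0.07,0.03,-1],[0.05,0,0,0.02,0.07,0.03,-1],[0.05,0,0,0.02,0.07,0.03,-1],[0.05,0,0,0.02,0.07,0.03,-1],[0.05,0,0,0.02,0.07,0.03,-1],[0.05,0,0,0.02,0.07,0.03,-1],[0.05,0,0,0.02,0.07,0.03,-1],[0.05,0,0,0.02,0.07,0.03,-1],[0.05,0,0,0.02,0.07,0.03,-1],[0.05,0,0,0.02,0.07,0.03,-1]]'; python3 q.py
```

```text
clock: 39.58
eef_pos: [538.1, -286.9, 166.8]
tcp_rot: [-1.575, 0.008, 1.709]
contact_force: [-1.5, 1.4, 8.3]
opening: 0.005
39.5833 [ 538.15 -286.94  166.77] ydir [ 0.01 -0.01 -1.  ] yaw 1.7088406818679291 [-1.55  1.42  8.32] [ 0.17  0.26 -0.07] q6 -2.1961782378030206 0.004870056514805933
```

Stable. Hold another 10 rows with slightly more push.

```bash
python3 -m crank '[[0.05,0,-0.05,0.02,0.09,0.03,-1],[0.05,0,-0.05,0.02,0.09,0.03,-1],[0.05,0,-0.05,0.02,0.09,0.03,-1],[0.05,0,-0.05,0.02,0.09,0.03,-1],[0.05,0,-0.05,0.02,0.09,0.03,-1],[0.05,0,-0.05,0.02,0.09,0.03,-1],[0.05,0,-0.05,0.02,0.09,0.03,-1],[0.05,0,-0.05,0.02,0.09,0.03,-1],[0.05,0,-0.05,0.02,0.09,0.03,-1],[0.05,0,-0.05,0.02,0.09,0.03,-1]]'; python3 q.py;python3 -m crank '[[0,0,0,0.02,0.1,0.03,-1],[0,0,0,0.02,0.1,0.03,-1],[0,0,0,0.02,0.1,0.03,-1],[0,0,0,0.02,0.1,0.03,-1],[0,0,0,0.02,0.1,0.03,-1],[0,0,0,0.02,0.1,0.03,-1],[0,0,0,0.02,0.1,0.03,-1],[0,0,0,0.02,0.1,0.03,-1],[0,0,0,0.02,0.1,0.03,-1],[0,0,0,0.02,0.1,0.03,-1]]'; python3 q.py; python3 look2.py w21
```

```text
clock: 40.42
eef_pos: [538.8, -287.3, 166.8]
tcp_rot: [-1.576, 0.006, 1.709]
contact_force: [-2.1, 0.8, 10.0]
opening: 0.002
40.4167 [ 538.8  -287.29  166.78] ydir [ 0.01 -0.01 -1.  ] yaw 1.7090018271588634 [-2.08  0.85  9.95] [0.21 0.35 0.01] q6 -2.198822459830889 0.0016390675831503645
clock: 41.25
eef_pos: [539.9, -288.0, 166.9]
tcp_rot: [-1.587, 0.014, 1.709]
contact_force: [-2.9, 2.1, 10.5]
opening: 0.003
41.25 [ 539.91 -287.98  166.92] ydir [ 0.02 -0.01 -1.  ] yaw 1.7087722137752976 [-2.87  2.06 10.5 ] [0.2  0.41 0.02] q6 -2.1990984544090657 0.0030256674211639055
41.25 [ 539.91 -287.98  166.92] [-1.59  0.01  1.71] q6 -2.1990984544090657 0.0030256674211639055
pred [320.9  224.28] crop 260 179
```

View pics/w21.png

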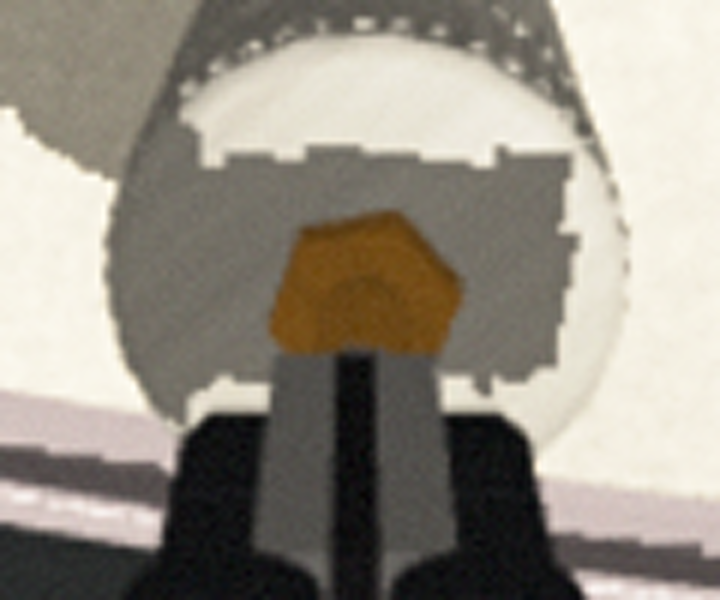

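```bash
python3 -m crank '[[0,0,0,0,-0.3,0,-1],[0,0,0,0,-1,0,-1],[0,0,0,0,-2,0,-1],[0,0,0,0,-2,0,-1],[0,0,0,0,-2,0,-1],[0,0,0,0,-2,0,-1],[0,0,0,0,-2,0,-1],[0,0,0,0,-1,0,-1],[0,0,0,0,0,0,-1],[0,0,0,0,0,0,-1]]'; python3 q.py; python3 - <<'E'
from plan import *
im=cams.grab_frame('wrist');cv2.imwrite('pics/w22.png',im)
a=cams.grab_frame('scene');crop(a,160,90,160,120,5,'s22.png')
E
```

```text
clock: 42.13
eef_pos: [535.8, -285.5, 295.4]
tcp_rot: [-1.584, 0.012, 1.709]
contact_force: [0.3, -0.2, 0.2]
opening: 0.001
42.1333 [ 535.76 -285.52  295.42] ydir [ 0.01 -0.01 -1.  ] yaw 1.7088256308824006 [ 0.3  -0.22  0.23] [-0.03  0.   -0.03] q6 -2.19932005514639 0.001245218024527494
```

View pics/w22.png

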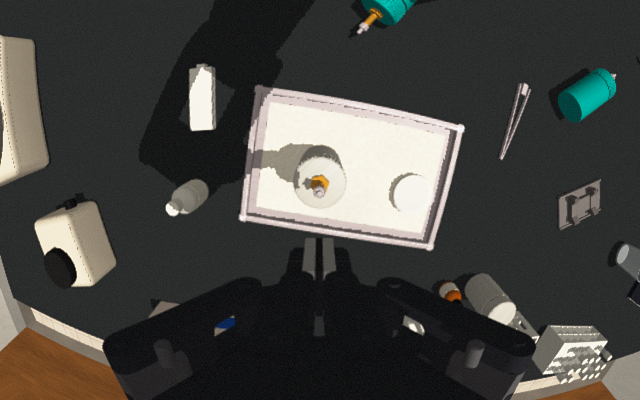

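View pics/s22.png

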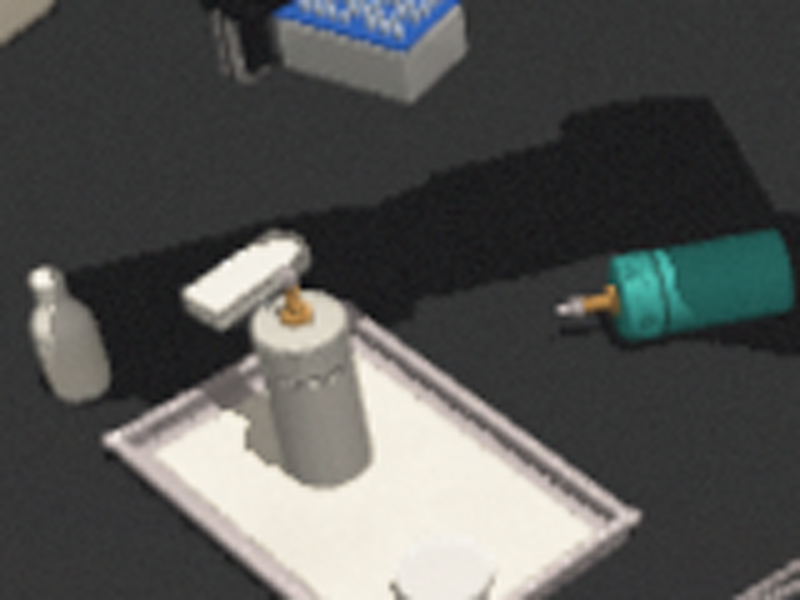

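```bash
python3 -c "
from rig import order
print(order.sign_off())"
```

```text
the job is handed in; nothing more can be done
None
```

The canister stands upright, valve up, in the free half of the tray. The lock nut is unscrewed to its stop, and the pin has been pressed down and let spring back. I handed the job in at about 42 s, with the arm about 125 mm above the pin tip and touching nothing.

**Canister:** I lifted it out of the insert and lowered it until the tray took its weight before letting go. It stands at about (538, -287) mm, within about 1 mm of tray_spot as measured in the camera images.

**Nut:** I turned it anticlockwise through about 4.38 rad. The tool rose with the thread by about 3 mm, then stopped rising over the last 0.2 rad, so the nut was at its stop.

**Pin:** I pressed it twice.
- **First press:** the tool drifted about 4 mm sideways and rose about 0.6 mm, so I did not count it as held fully down.
- **Second press:** I recentred and held it for about 2.5 s. The readings were 8–11 N against the 5.4 N needed, at a steady height about 3 mm below first contact. The tool still drifted about 2 mm sideways near the end, but the force held.

**Last checks:** the final pictures show the canister standing with the pin clear. The petri dish, mailer, dropper, teal look-alikes and the other things in view show no sign of having moved. The beaker, the slide box and the pink look-alike were not clearly in those pictures, though the robot never went near them. My wrist-camera position estimates differed by 1–2 mm between views, so I relied on the average of several views and on centring by eye.

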